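Pump the phone cradle up with its ratchet lever

ROBOT

A 6-joint arm with a two-finger parallel gripper is mounted at the origin on the work surface. World frame = base frame: x ahead of the robot, y to its left, z up, the work surface at z = 0. Lengths are in m, angles in rad, forces in N, time in s.
With the tool pointing down it reaches from about 0.3 to 0.875 m from the base axis. Payload 6.4 kg.
Tool frame: the origin (TCP) lies at the centre of the arm's flange, where the gripper is bolted on; the fingertips stand 173 mm ahead of it and the grasp point (between the pads) lies ctrl.grip_point_offset ahead of it (ctrl.grip_point_offset is the distance from the TCP to the grasp point, in m); z points along the fingers, y is the direction in which the jaws open and shut (so a half turn about z gives the same grasp; the last joint's range is limited). The gripper opens to 85 mm and grips with 20 to 120 N. Pads are 22 mm wide; open, the fingers measure 114 mm over their backs; the gripper's body (76 mm by 85 mm) begins 54 mm behind the grasp point. The pads swing forward as they close: fully open they stand 13 mm farther back than shut.
Start: joints at [-0.206, 0.181, 1.607, -0, 1.354, -0.206], TCP at [0.575, 0, 0.405] pointing down, gripper open.
Joint ranges: [-2.99, 2.99], [-0.89, 2.07], [0.3, 2.58], [-1.14, 4.28], [0, 2.63], [-3.12, 3.12]. Speed limits (rad/s): [2.57, 2.57, 3.01, 3.14, 3.14, 3.14].

INTERFACE

Orientations are given as a unit quaternion [w, x, y, z].
In Python, from bench import ctrl, cams, boxes_of, landmark_of gives the robot as it stands.
- The arm moves only by the shell command python3 -m handwheel 'ROWS'. ROWS is JSON, a list of rows, each an object with "offset": the shift along the tool's x, y, z in m, a list of three; "spin": the turn about the tool's z in degrees; "grip": the opening, from 0 (shut) to 1 (fully open). A call has 1 to 20 rows; each row is the pose to reach, as a shift and turn from the pose commanded when the call began, along the tool's axes at that moment; what a row does not reach only later rows make up. A row lasts 1/8 s, in which the tool goes at most 62.5 mm and 10.7 degrees, less where a joint would pass 70% of its speed; a pose out of reach is approached as far as the arm can. A call with a gripper value outside its range is refused whole. The fingers move at their own pace and stop on an object; the grip force is fixed at half the most. Time passes only in rows, so rows that repeat a pose let the fingers close. It gives the time, the measured TCP pose, the force and the opening at its end, in the units of the state.
- ctrl.get_obs(): the state, without advancing time (a new reading comes with each control period).
- cams.camera(name): name is "scene" or "side" or "wrist"; returns a dict with "color" (480x640x3 uint8, red, green, blue), "camera_matrix" (3x3 intrinsics, pixels), "view" (4x4, takes a point from world to camera coordinates); the wrist camera has in their place "tool_from_camera" (4x4, takes a point from camera to tool coordinates, whose origin is the TCP and whose axes are the flange's). Camera axes: x right, y up, looking along -z (the intrinsics and any distortion apply to the point x, -y, -z); pixel columns grow to the right and rows downward; lengths in m; the calibration is good to about 2 mm. The wrist camera is an equidistant fisheye: a pixel r from the principal point sees the ray r / f radians off the axis. A picture is of the moment at which its call begins: read the wrist's pose just before it. There is no depth.
- ctrl.hand_in(): hands the job in, once; it reports no verdict.
Trained networks look in a picture, given as the dict that the camera call returned (one of the last four; its "shot" number tells which), for a name from the list of things; names that differ only in an ending like _2 or _b are one class to them, and where a whole thing is asked for, a point or a joint stands for the part that bears it (a point fixed in the world has none). Each returns a list of dicts, best first, with "confidence" (0 to 1); they miss things now and then, are a little off and sometimes report something else, mostly with a low value. They report only what shows in the picture. A call takes as long as a camera call.
- boxes_of(picture, thing): "uv" ([column, row] in pixels, amid what is visible of it).
- landmark_of(picture, thing): "uv" ([column, row] in pixels: a listed point, or the origin of a listed thing).
The state is a dict: "time_s": time; "q": joint angles; "dq": joint speeds; "joint_efforts": joint torques, N m; "eef_pos": TCP position; "eef_rot": TCP orientation; "wrist_force": force on the tool from outside, world axes, zero at the start; "torque": the same for the moment, N m; "opening": opening from 0.0 (shut) to 1.0 (fully open).
Only numpy, scipy, OpenCV 4.12 (cv2) and the standard library are available. Lean on these libraries where they do the work, as an engineer would, in place of code of your own. Each camera call takes 0.05 s, during which the arm holds its last target.

TASK

Hold the black ribbed knob of the lever on the charging station and pump it fore and aft in full strokes, each time only gently up to the rubber stop, until the red pointer of the phone cradle rests in the green band (phone 60 to 75 degrees up from level), not beyond. Then push the lever back to its rear stop, the one farther from you, so that the red park button is pressed, and let go. Raise the phone with the lever only, never by touching it, and leave the other things on the table where they are.

Things in the scene. Friction and masses are not known exactly. Their poses are not given: they have to be found in the camera images.
- station: charging station, walnut base 240 x 320 x 28 mm, fixed; origin on the table under its shaft, x away from the robot, y left, z up. The steel shaft runs along y, 105 mm up. It carries the phone (y -37 to 37, leaning to +x, reaching 166 mm from the shaft), at y -88 a brass ratchet wheel of 104 mm diameter, at y -118 the lever, at y 70 a white scale of 85 mm radius with green band and red pointer
- lever: upright steel bar, 14 x 8 mm, swinging about the shaft; origin on the shaft axis in the lever's plane, z along the lever to the knob, y along the shaft. Pulling the knob to station -x is the working stroke (up to 3 N at the knob), pushing it to +x the return (under 2 N). It starts within 12 degrees of upright and stays where it is left. Its tail swings between two sprung rubber stops
- knob (a point): centre of the ribbed black knob, 140 mm from the shaft axis (245 mm above the table when upright): cylinder 27 mm in diameter, 26 mm long, axis along station y. Pinch it from above on its flat ends (fingers closing along station y) and let it turn between the fingers as it follows its arc about the shaft. 65 mm free on its left, more on its right
- phone: phone in a navy case, 146 x 73 x 11 mm, clamped to the walnut cradle on the shaft; origin near the shaft axis, x from the shaft along the phone; must not be touched
- tilt (a joint): elevation of phone and red pointer, rad: 0 level towards +x, 1.57 upright. Starts at 0.05 to 0.6. Each full working stroke and return raises it by one tooth (12 degrees, 0.209 rad), the first perhaps by less. On the return it sinks a few degrees until a pawl holds it; it cannot be lowered again. Green band: 1.03 to 1.31 rad; which notch falls in it must be read
- front_stop (a joint): compression in m of the rubber stop that ends the working stroke. Stop to stop is 15.4 degrees (38 mm at the knob), but the middle of this travel lies anywhere within 7 degrees either side of upright, differs from unit to unit and is not measured: feel for both stops. Only strokes that touch each stop (within 2 mm at the knob) are sure to advance the wheel. Overloaded above 0.0007 m
- rear_stop (a joint): compression in m of the rubber stop that ends the return stroke (knob away from the robot). Both stops yield at 40 N per mm, felt as 5.5 N per mm at the knob, and are overloaded above 0.0007 m: 10 N at the knob, 2 mm past first touch. A touch of 5 to 7 N at the knob is plenty
- park_button (a joint): travel in m of the small red sprung button beside the rear stop, pressed by the lever's tail: 0 free, 0.004 when the lever just touches the rear stop; very soft (0.2 N at the knob)
- egg: jade green stone egg, 45 mm wide, 52 mm tall, standing; origin under it; leave alone
- key: brass padlock key, 57 mm long, 4 mm thick, flat on the table; leave alone
- incense: brown ceramic incense holder, 72 mm wide, 32 mm tall; leave alone
- earbuds: white earphone case, 48 x 60 x 24 mm; leave alone
- dish: small blue bowl, 90 mm wide, 30 mm tall; leave alone
- torch: dark pocket torch, 97 mm long, 33 mm thick, lying; leave alone

How it is judged:
On the way, in this order (a step that is already met when the one before it is completed fails the run):
1. the lever is held (contact force between the fingers and lever above 4 N), for 0.2 s.
2. the phone has been raised into the green band (value of joint tilt between 0.995 and 1.345 rad), for 0.2 s.
At the end, for the whole second after the job is handed in: The phone rests on a notch with its elevation in the green band (57 to 77 degrees counted, 59 to 75 painted), the lever is back at its rear stop with the park button pressed at least 1.5 mm (the knob within about 6 mm of the stop), and the lever is released (all of step 2 and value of joint park_button above 0.0015 m and velocity of joint tilt between -0.05 and 0.05 rad/s and not (contact force between the fingers and lever above 0.2 N)); the robot touches nothing.
It fails at once if the front stop is overloaded (pressed in more than 0.7 mm, 10 N at the knob) (value of joint front_stop above 0.0007 m).
It fails at once if the rear stop is overloaded (pressed in more than 0.7 mm, 10 N at the knob) (value of joint rear_stop above 0.0007 m).
It fails at once if the phone or its cradle is touched by the robot (contact force between any of the fingers, the arm and phone above 0.5 N).
It fails at once if a thing beside the station is moved more than 30 mm (distance of any of egg, key, incense, earbuds, dish, torch from where it was at the start of the episode above 0.03 m).
It also fails if it takes over 72 s, if anything falls off the work surface, if the arm or the gripper's body presses on something with over 40 N, if the wrist force passes 120 N, or if a joint passes its speed limit or range.

## Working session

There is one attempt and no reset: what is moved stays moved. The work goes in short steps, Python scripts to look and compute and a shell command to move; the robot and the scene stay as the last step left them, time stands still between calls to the robot, and variables do not carry over. Pictures are saved under pics/ and viewed, and the job is handed in when it is done.

```bash
ls; mkdir -p pics
cat > h.py <<'E'
import numpy as np, cv2
from bench import ctrl, cams, boxes_of, landmark_of
def save(p,name,crop=None,scale=1):
    im=p["color"][:,:,::-1].copy()
    if crop: im=im[crop[1]:crop[3],crop[0]:crop[2]]
    if scale!=1: im=cv2.resize(im,None,fx=scale,fy=scale,interpolation=cv2.INTER_CUBIC)
    cv2.imwrite("pics/"+name+".png",im)
def ray(p,uv):
    K=p["camera_matrix"];V=np.array(p["view"])
    d=np.array([(uv[0]-K[0][2])/K[0][0],-(uv[1]-K[1][2])/K[1][1],-1])
    R=V[:3,:3];o=-R.T@V[:3,3];d=R.T@d
    return o,d/np.linalg.norm(d)
def proj(p,X):
    K=np.array(p["camera_matrix"]);V=np.array(p["view"])
    c=V[:3,:3]@np.array(X)+V[:3,3]
    return np.array([K[0,2]+K[0,0]*c[0]/-c[2],K[1,2]+K[1,1]*-c[1]/-c[2]])
def tri(rs):
    A=np.zeros((3,3));b=np.zeros(3)
    for o,d in rs:
        M=np.eye(3)-np.outer(d,d);A+=M;b+=M@o
    X=np.linalg.solve(A,b)
    return X,[np.linalg.norm(np.cross(X-o,d)) for o,d in rs]
E
python3 - <<'E'
from h import *
o=ctrl.get_obs()
print({k:np.round(v,3) for k,v in o.items()}, ctrl.grip_point_offset)
for n in ["scene","side","wrist"]:
    p=cams.camera(n);save(p,n+"0")
    if n!="wrist": print(n,np.round(p["camera_matrix"],1).tolist(),np.round(-np.array(p["view"])[:3,:3].T@np.array(p["view"])[:3,3],3), {k for k in p})
    for t in ["knob","station","lever","phone"]:
        print(t,"L",landmark_of(p,t)[:2],"B",boxes_of(p,t)[:1])
E
```

```text
pics
{'time_s': np.float64(0.0), 'q': array([-0.206,  0.182,  1.608, -0.   ,  1.354, -0.206]), 'dq': array([-0.002, -0.   , -0.001,  0.   , -0.   ,  0.   ]), 'joint_efforts': array([ 0.0000e+00, -4.4487e+01, -3.5134e+01, -0.0000e+00,  9.0000e-03,
        0.0000e+00]), 'eef_pos': array([0.575, 0.   , 0.404]), 'eef_rot': array([-0.001,  0.707,  0.707, -0.001]), 'wrist_force': array([-0.011, -0.848, -0.816]), 'torque': array([-0.036,  0.061, -0.005]), 'opening': np.float64(1.0)} 0.1547
scene [[556.0, 0.0, 312.8], [0.0, 556.0, 237.8], [0.0, 0.0, 1.0]] [1.35  0.672 1.073] {'shot', 'camera_matrix', 'color', 'view'}
knob L [{'uv': [260.3, 218.9], 'confidence': 0.69}] B [{'uv': [262.2, 233.0], 'confidence': 0.63}]
station L [{'uv': [306.9, 301.7], 'confidence': 0.73}] B [{'uv': [294.4, 298.6], 'confidence': 0.86}]
lever L [{'uv': [268.7, 255.8], 'confidence': 0.73}, {'uv': [430.1, 413.4], 'confidence': 0.35}] B [{'uv': [266.9, 235.1], 'confidence': 0.7}]
phone L [{'uv': [305.3, 271.2], 'confidence': 0.85}] B [{'uv': [280.3, 271.3], 'confidence': 0.58}]
side [[526.7, 0.0, 320.3], [0.0, 526.7, 246.5], [0.0, 0.0, 1.0]] [ 0.226 -0.769  1.167] {'shot', 'camera_matrix', 'color', 'view'}
knob L [{'uv': [363.0, 249.4], 'confidence': 0.88}] B [{'uv': [360.8, 270.7], 'confidence': 0.83}]
station L [{'uv': [333.7, 279.1], 'confidence': 0.82}] B [{'uv': [347.4, 272.9], 'confidence': 0.95}]
lever L [{'uv': [358.5, 287.5], 'confidence': 0.57}] B [{'uv': [359.2, 264.9], 'confidence': 0.59}]
phone L [{'uv': [335.2, 256.4], 'confidence': 0.77}] B [{'uv': [351.5, 242.9], 'confidence': 0.67}]
knob L [] B [{'uv': [335.2, 369.9], 'confidence': 0.89}]
station L [{'uv': [311.9, 166.5], 'confidence': 0.59}] B [{'uv': [349.4, 174.9], 'confidence': 0.83}]
lever L [{'uv': [324.1, 326.1], 'confidence': 0.97}] B [{'uv': [334.6, 367.2], 'confidence': 0.88}]
phone L [{'uv': [309.9, 185.0], 'confidence': 0.91}] B [{'uv': [394.1, 199.2], 'confidence': 0.9}]
```

View pics/scene0.png

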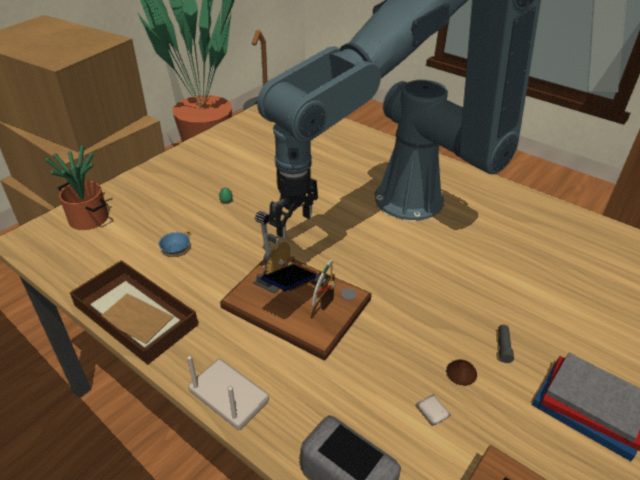

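View pics/side0.png

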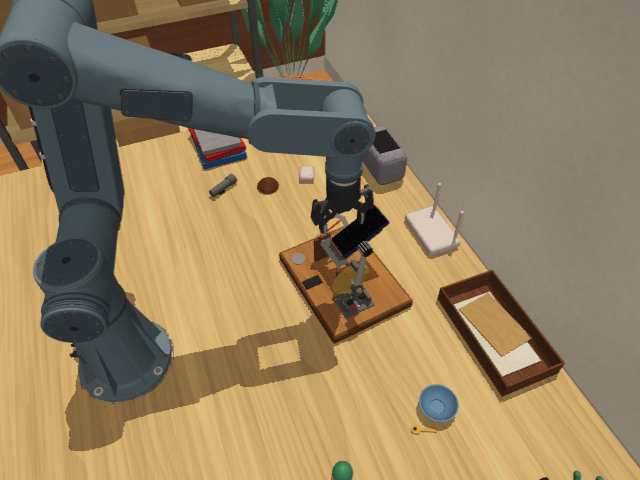

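View pics/wrist0.png

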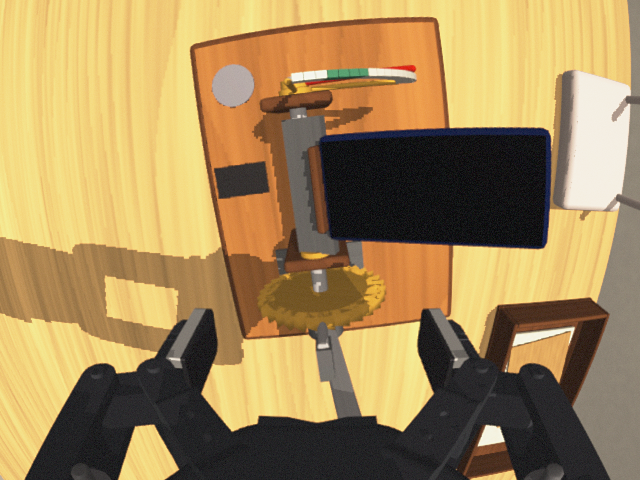

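Run:
```python
from h import *
S=cams.camera("scene");D=cams.camera("side")
U={"knob":([260.3,218.9],[363,249.4]),"station":([306.9,301.7],[333.7,279.1]),"lever":([268.7,255.8],[358.5,287.5]),"phone":([305.3,271.2],[335.2,256.4])}
for k,(a,b) in U.items():
    X,e=tri([ray(S,a),ray(D,b)]);print(k,np.round(X,4),np.round(e,4))
w=cams.camera("wrist");print({k:(np.round(v,4).tolist() if k!="color" else 0) for k,v in w.items()})
```

```text
knob [ 0.5967 -0.082   0.2416] [0.0039 0.0039]
station [0.5681 0.0334 0.003 ] [0.0017 0.0017]
lever [ 0.5827 -0.0847  0.1078] [0.0034 0.0034]
phone [0.5681 0.0272 0.1093] [0.0025 0.0025]
{'color': 0, 'camera_matrix': [[371.6483, 0.0, 316.964], [0.0, 371.6483, 239.1196], [0.0, 0.0, 1.0]], 'tool_from_camera': [[0.0008, 0.9472, 0.3206, 0.084], [1.0, -0.0006, -0.0008, -0.0009], [-0.0006, 0.3206, -0.9472, 0.0305], [0.0, 0.0, 0.0, 1.0]], 'shot': 6}
```

The three views agree. The lever is on the right (y about -0.085), with the station yawed a few degrees. Next I'll refine the yaw from the base outline and zoom in on the scale.

Run:
```python
from h import *
from scipy.spatial.transform import Rotation as Ro
o=ctrl.get_obs();w=cams.camera("wrist")
q=o["eef_rot"];R=Ro.from_quat([q[1],q[2],q[3],q[0]]).as_matrix()
T=np.array(w["tool_from_camera"]);K=np.array(w["camera_matrix"])
def wray(uv):
    d=(np.array(uv)-K[:2,2])/K[0,0];th=np.linalg.norm(d);u=d/th
    c=np.array([np.sin(th)*u[0],-np.sin(th)*u[1],-np.cos(th)])
    return np.array(o["eef_pos"])+R@T[:3,3],R@T[:3,:3]@c
for uv in [(193,46),(437,18),(246,338),(450,314)]:
    a,d=wray(uv);s=(0.028-a[2])/d[2];print(uv,np.round(a+s*d,4))
print(np.round(R,3))
S=cams.camera("scene");D=cams.camera("side")
save(S,"s_z",(210,190,380,360),4.5 if 0 else 3.5);save(D,"d_z",(270,180,420,345),3.6)
for n,(p,c) in {"S":(S,[(221,302),(325,354),(370,295)]),"D":(D,[(280,258),(336,339),(411,300)])}.items():
  for uv in c:
    a,d=ray(p,uv);s=(0.028-a[2])/d[2];print(n,uv,np.round(a+s*d,4))
```

```text
(193, 46) [0.4577 0.1585 0.028 ]
(437, 18) [0.6873 0.1868 0.028 ]
(246, 338) [ 0.4947 -0.1507  0.028 ]
(450, 314) [ 0.724 -0.122  0.028]
[[ 0.  1.  0.]
 [ 1. -0. -0.]
 [-0.  0. -1.]]
S (221, 302) [ 0.7246 -0.121   0.028 ]
S (325, 354) [0.6877 0.1876 0.028 ]
S (370, 295) [0.4627 0.1616 0.028 ]
D (280, 258) [0.4516 0.1394 0.028 ]
D (336, 339) [ 0.4962 -0.1573  0.028 ]
D (411, 300) [ 0.7222 -0.124   0.028 ]
```

```bash
ls pics
```

```text
d_z.png
s_z.png
scene0.png
side0.png
wrist0.png
```

View pics/s_z.png

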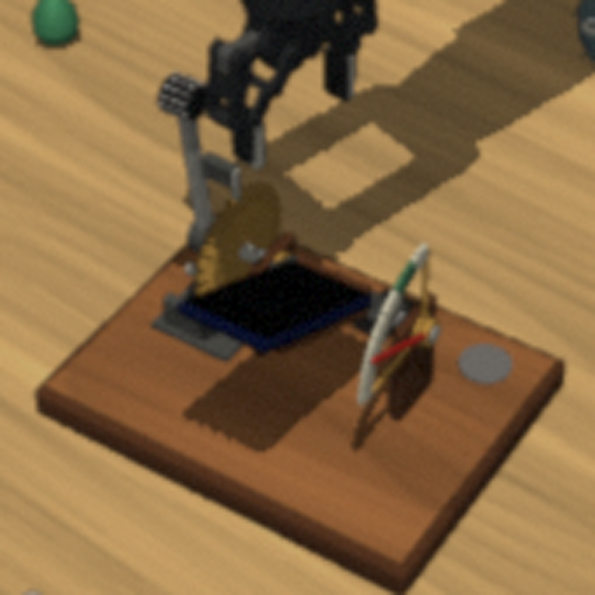

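View pics/d_z.png

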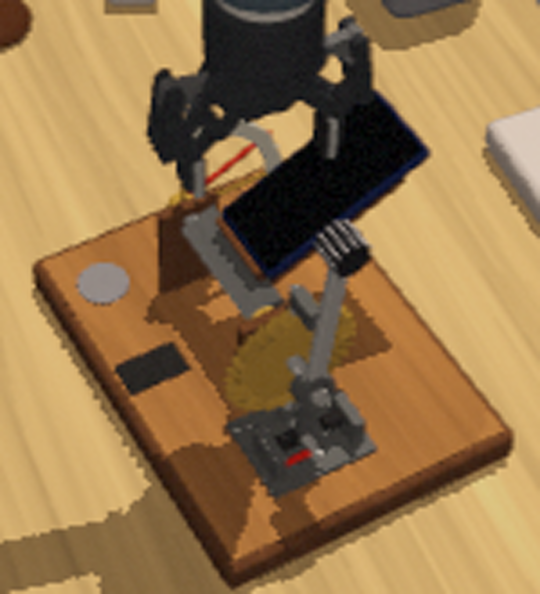

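Yaw is 7.0° and all the points agree: station at about (0.568, 0.033), knob at about (0.597, -0.082, 0.243), leaning about 6° away. I'll raise the tool, turn it 83°, and go above the knob.

```bash
python3 -m handwheel '[{"offset":[0,0,-0.05],"spin":0,"grip":0.8},{"offset":[-0.01,0.003,-0.06],"spin":10,"grip":0.8},{"offset":[-0.02,0.006,-0.06],"spin":20,"grip":0.8},{"offset":[-0.03,0.009,-0.06],"spin":30,"grip":0.8},{"offset":[-0.04,0.012,-0.06],"spin":40,"grip":0.8},{"offset":[-0.05,0.015,-0.06],"spin":50,"grip":0.8},{"offset":[-0.06,0.018,-0.06],"spin":60,"grip":0.8},{"offset":[-0.07,0.02,-0.06],"spin":70,"grip":0.8},{"offset":[-0.082,0.022,-0.06],"spin":80,"grip":0.8},{"offset":[-0.082,0.022,-0.06],"spin":83,"grip":0.8},{"offset":[-0.082,0.022,-0.06],"spin":83,"grip":0.8}]'
cat >> h.py <<'E'
from scipy.spatial.transform import Rotation as Ro
ex=np.array([0.9925,0.1219,0]);ey=np.array([-0.1219,0.9925,0]);O=np.array([0.5681,0.0334,0])
def wrayf(w,o):
    q=o["eef_rot"];R=Ro.from_quat([q[1],q[2],q[3],q[0]]).as_matrix()
    T=np.array(w["tool_from_camera"]);K=np.array(w["camera_matrix"])
    def f(uv):
        d=(np.array(uv)-K[:2,2])/K[0,0];th=np.linalg.norm(d);u=d/th
        c=np.array([np.sin(th)*u[0],-np.sin(th)*u[1],-np.cos(th)])
        return np.array(o["eef_pos"])+R@T[:3,3],R@T[:3,:3]@c
    return f
def st(X): d=np.array(X)-O; return np.array([d@ex,d@ey,d[2]])
def inplane(r,y):
    o,d=r; s=(y-st(o)[1])/(d@ey); return st(o+s*d)
E
python3 - <<'E'
from h import *
o=ctrl.get_obs()
w=cams.camera("wrist");S=cams.camera("scene");D=cams.camera("side")
print(np.round(o["eef_pos"],4),np.round(Ro.from_quat(np.r_[o["eef_rot"][1:],o["eef_rot"][:1]]).as_matrix(),3).tolist())
save(w,"w1");save(S,"s1",(210,150,380,360),3);save(D,"d1",(260,140,420,345),2.9)
f=wrayf(w,o); rs=[]
for n,p,r in (("S",S,lambda u:ray(S,u)),("D",D,lambda u:ray(D,u)),("W",w,f)):
    L=landmark_of(p,"knob");print(n,L[:1],boxes_of(p,"knob")[:1])
    if L: rs.append(r(L[0]["uv"])); print(np.round(inplane(rs[-1],-0.118),4))
X,e=tri(rs);print(X,e,st(X))
E
```

```text
time_s: 3.02
eef_pos: [0.597, -0.0821, 0.4646]
eef_rot: [-0.0, 0.998, 0.061, -0.0]
wrist_force: [0.4, -0.6, 0.7]
opening: 0.798
[ 0.597  -0.0821  0.4646] [[0.993, 0.122, -0.0], [0.122, -0.993, 0.0], [-0.0, -0.0, -1.0]]
S [{'uv': [261.9, 214.4], 'confidence': 0.96}] [{'uv': [262.2, 235.1], 'confidence': 0.95}]
[ 0.0132 -0.118   0.2533]
D [{'uv': [363.6, 249.7], 'confidence': 0.96}] [{'uv': [359.2, 264.4], 'confidence': 0.68}]
[ 0.0113 -0.118   0.2441]
W [{'uv': [317.0, 271.8], 'confidence': 0.67}] [{'uv': [317.1, 259.4], 'confidence': 0.71}]
[-1.0457 -0.118  -2.166 ]
[ 0.59398075 -0.08329552  0.24794733] [np.float64(0.003078923218457043), np.float64(0.002045794462659444), np.float64(0.0036724083640333116)] [ 0.01146146 -0.11897517  0.24794733]
```

View pics/w1.png

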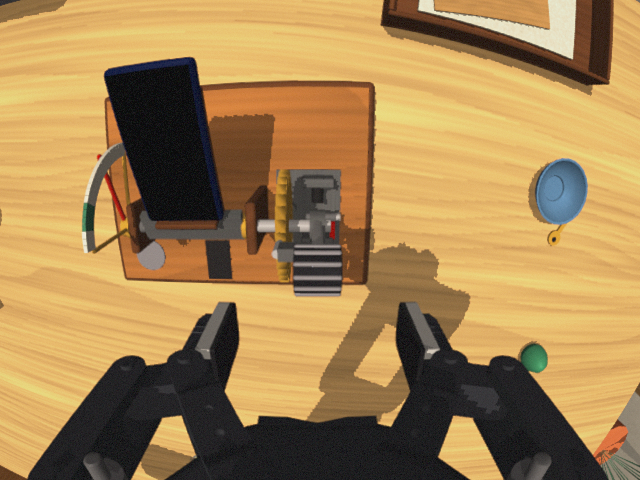

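View pics/s1.png

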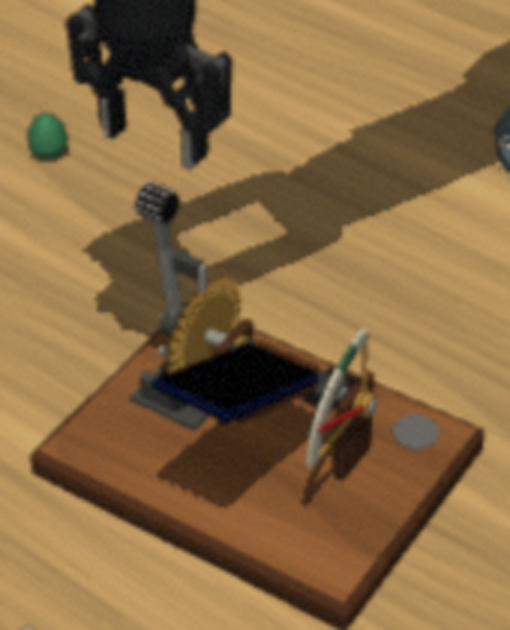

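View pics/d1.png

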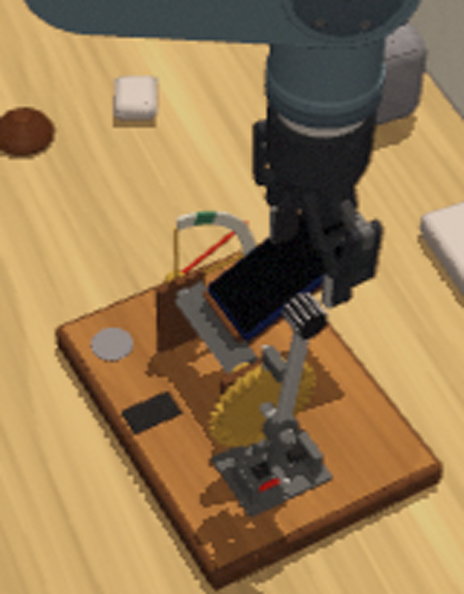

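Run:
```python
from h import *
o=ctrl.get_obs();w=cams.camera("wrist");S=cams.camera("scene");D=cams.camera("side")
f=wrayf(w,o)
for uv in [(318,270),(318,259)]:
    a,d=f(uv)
    for z in (0.243,0.245): print("W",uv,np.round(st(a+(z-a[2])/d[2]*d),4))
for y in (0.06,0.07):
    for nm,r in (("Dhub",ray(D,(320.7,235.2))),("Dtip",ray(D,(344.5,216.6))),("Wtip",f((98,155))),("Stip",ray(S,(210+322/3,150+428/3)))):
        P=inplane(r,y);print(y,nm,np.round(P,4),"ang",round(np.degrees(np.arctan2(P[2]-.105,P[0])),1),round(np.hypot(P[2]-.105,P[0]),4))
```

```text
W (318, 270) [ 0.0136 -0.1171  0.243 ]
W (318, 270) [ 0.0145 -0.1171  0.245 ]
W (318, 259) [ 0.0203 -0.1171  0.243 ]
W (318, 259) [ 0.0211 -0.1171  0.245 ]
0.06 Dhub [-0.0044  0.06    0.1279] ang 100.9 0.0233
0.06 Dtip [0.0674 0.06   0.1619] ang 40.1 0.0882
0.06 Wtip [0.0777 0.06   0.1674] ang 38.8 0.0997
0.06 Stip [0.0453 0.06   0.1096] ang 5.8 0.0455
0.07 Dhub [0.0009 0.07   0.1151] ang 85.0 0.0102
0.07 Dtip [0.0736 0.07   0.1495] ang 31.2 0.086
0.07 Wtip [0.0766 0.07   0.1523] ang 31.7 0.0901
0.07 Stip [0.0622 0.07   0.1298] ang 21.7 0.0669
```

The pointer reads about 31°, so I expect about 3 strokes. The tool is centred on the knob to within 1 mm, so I'll descend and grip.

```bash
python3 -m handwheel '[{"offset":[0,0,0.02],"spin":0,"grip":0.8},{"offset":[0,0,0.04],"spin":0,"grip":0.8},{"offset":[0,0,0.055],"spin":0,"grip":0.8},{"offset":[0,0,0.066],"spin":0,"grip":0.8},{"offset":[-0.001,0,0.066],"spin":0,"grip":0.8}]'
python3 - <<'E'
from h import *
w=cams.camera("wrist");D=cams.camera("side");save(w,"w2");save(D,"d2",(260,140,420,345),2.9)
E
```

```text
time_s: 4.25
eef_pos: [0.5959, -0.0821, 0.3978]
eef_rot: [-0.0, 0.998, 0.061, -0.001]
wrist_force: [-0.5, -0.8, -0.2]
opening: 0.798
```

View pics/w2.png

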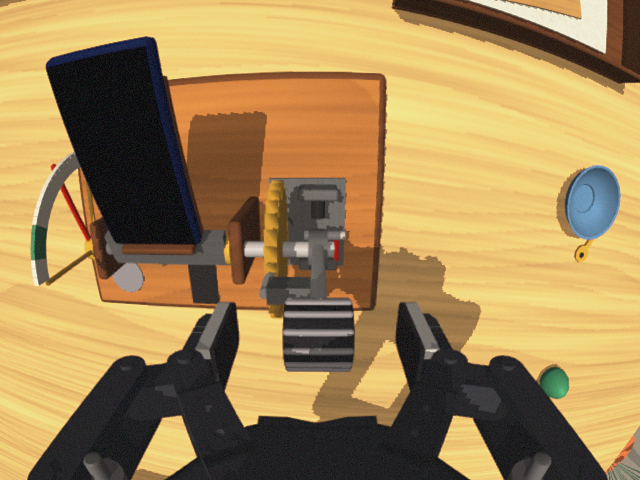

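View pics/d2.png

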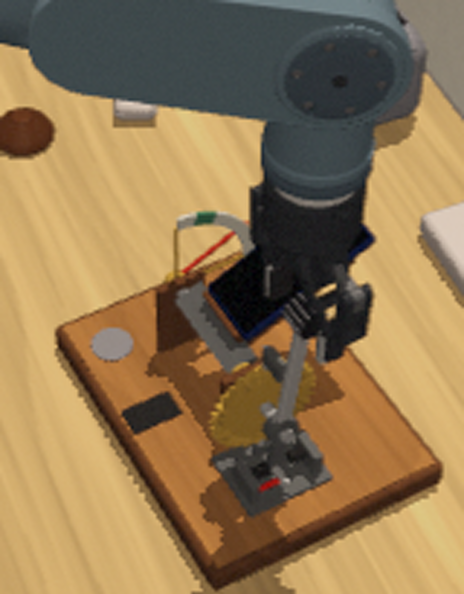

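The knob (columns 285–352, rows 300–370) sits squarely between the pads (rows 305–365), so I'll close the gripper.

```bash
python3 -m handwheel '[{"offset":[0,0,0],"spin":0,"grip":0},{"offset":[0,0,0],"spin":0,"grip":0},{"offset":[0,0,0],"spin":0,"grip":0},{"offset":[0,0,0],"spin":0,"grip":0},{"offset":[0,0,0],"spin":0,"grip":0},{"offset":[0,0,0],"spin":0,"grip":0},{"offset":[0,0,0],"spin":0,"grip":0},{"offset":[0,0,0],"spin":0,"grip":0}]'
python3 - <<'E'
from h import *
w=cams.camera("wrist");save(w,"w3")
E
```

```text
time_s: 5.35
eef_pos: [0.5962, -0.0822, 0.3994]
eef_rot: [0.0, 0.998, 0.061, 0.001]
wrist_force: [-0.6, 0.3, 5.7]
opening: 0.293
```

View pics/w3.png

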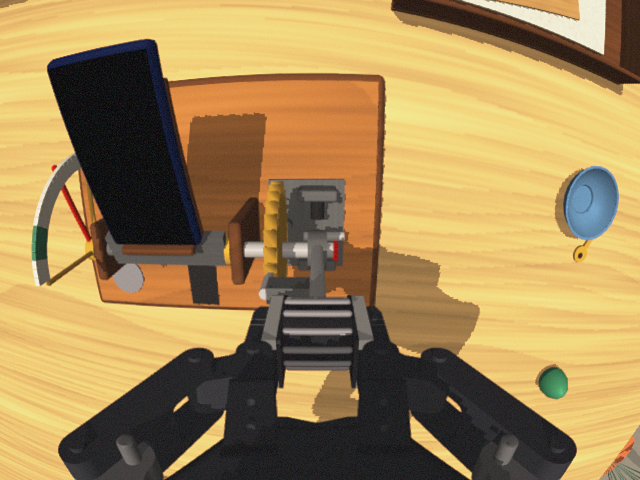

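Held at opening 0.293. Next I'll relieve the vertical preload and start the working stroke along the arc.

```bash
python3 -m handwheel '[{"offset":[0,0,-0.001],"spin":0,"grip":0},{"offset":[-0.002,0,-0.0014],"spin":0,"grip":0},{"offset":[-0.004,0,-0.0016],"spin":0,"grip":0},{"offset":[-0.006,0,-0.0017],"spin":0,"grip":0},{"offset":[-0.008,0,-0.0018],"spin":0,"grip":0},{"offset":[-0.010,0,-0.0019],"spin":0,"grip":0},{"offset":[-0.012,0,-0.0019],"spin":0,"grip":0}]'
python3 - <<'E'
from h import *
o=ctrl.get_obs();print(np.round(st(o["eef_pos"])*1e3,2),np.array(o["wrist_force"])@ex)
E
```

```text
time_s: 6.28
eef_pos: [0.5846, -0.0836, 0.4003]
eef_rot: [0.0, 0.998, 0.061, 0.001]
wrist_force: [4.5, -1.2, -2.4]
opening: 0.293
[   2.09 -118.13  400.3 ] 4.331951607919236
```

```bash
python3 -m handwheel '[{"offset":[-0.0015,0,0.0005],"spin":0,"grip":0},{"offset":[-0.003,0,0.0005],"spin":0,"grip":0},{"offset":[-0.003,0,0.0005],"spin":0,"grip":0}]'; python3 -m handwheel '[{"offset":[-0.001,0,0],"spin":0,"grip":0},{"offset":[-0.001,0,0],"spin":0,"grip":0}]';python3 -m handwheel '[{"offset":[-0.001,0,0],"spin":0,"grip":0},{"offset":[-0.001,0,0],"spin":0,"grip":0}]'
```

```text
time_s: 6.65
eef_pos: [0.5816, -0.0839, 0.4003]
eef_rot: [0.0, 0.998, 0.061, 0.001]
wrist_force: [5.6, -0.7, -0.6]
opening: 0.296
time_s: 6.9
eef_pos: [0.5806, -0.0841, 0.4004]
eef_rot: [0.0, 0.998, 0.061, 0.001]
wrist_force: [5.5, -0.5, 0.2]
opening: 0.294
time_s: 7.15
eef_pos: [0.5796, -0.0842, 0.4003]
eef_rot: [0.0, 0.998, 0.061, 0.001]
wrist_force: [4.8, -0.2, 0.4]
opening: 0.294
```

```bash
python3 -m handwheel '[{"offset":[-0.001,0,0],"spin":0,"grip":0},{"offset":[-0.001,0,0],"spin":0,"grip":0}]' | sed -n '2p;4p';python3 -m handwheel '[{"offset":[-0.001,0,0],"spin":0,"grip":0},{"offset":[-0.001,0,0],"spin":0,"grip":0}]'| sed -n '2p;4p'
```

```text
eef_pos: [0.5786, -0.0843, 0.4003]
wrist_force: [5.3, -0.4, -0.7]
eef_pos: [0.5777, -0.0844, 0.4003]
wrist_force: [4.6, -0.8, -1.3]
```

```bash
python3 -m handwheel '[{"offset":[-0.001,0,0],"spin":0,"grip":0},{"offset":[-0.001,0,0],"spin":0,"grip":0}]' | sed -n '2p;4p'
```

```text
eef_pos: [0.5767, -0.0845, 0.4003]
wrist_force: [5.3, -0.4, -0.1]
```

```bash
python3 -m handwheel '[{"offset":[-0.001,0,0],"spin":0,"grip":0},{"offset":[-0.001,0,0],"spin":0,"grip":0}]' | sed -n '2p;4p'
```

```text
eef_pos: [0.5757, -0.0847, 0.4003]
wrist_force: [5.2, -0.6, -0.2]
```

```bash
python3 -m handwheel '[{"offset":[-0.0007,0,0.0001],"spin":0,"grip":0},{"offset":[-0.0007,0,0.0001],"spin":0,"grip":0}]' | sed -n '2p;4p'; python3 -m handwheel '[{"offset":[-0.0007,0,0.0001],"spin":0,"grip":0},{"offset":[-0.0007,0,0.0001],"spin":0,"grip":0}]' | sed -n '2p;4p'
```

```text
eef_pos: [0.575, -0.0847, 0.4002]
wrist_force: [4.9, -0.5, -0.6]
eef_pos: [0.5744, -0.0848, 0.4002]
wrist_force: [4.8, 0.0, -0.2]
```

```bash
python3 -m handwheel '[{"offset":[-0.0007,0,0.0001],"spin":0,"grip":0},{"offset":[-0.0007,0,0.0001],"spin":0,"grip":0}]' | sed -n '2p;4p'; python3 -m handwheel '[{"offset":[-0.0007,0,0.0001],"spin":0,"grip":0},{"offset":[-0.0007,0,0.0001],"spin":0,"grip":0}]' | sed -n '2p;4p'
```

```text
eef_pos: [0.5737, -0.0849, 0.4002]
wrist_force: [5.3, 0.2, -0.0]
eef_pos: [0.573, -0.085, 0.4002]
wrist_force: [5.5, -0.4, 0.1]
```

```bash
python3 -m handwheel '[{"offset":[-0.0007,0,0.0001],"spin":0,"grip":0},{"offset":[-0.0007,0,0.0001],"spin":0,"grip":0}]' | sed -n '2p;4p'; python3 -m handwheel '[{"offset":[-0.0007,0,0.0001],"spin":0,"grip":0},{"offset":[-0.0007,0,0.0001],"spin":0,"grip":0}]' | sed -n '2p;4p'
```

```text
eef_pos: [0.5723, -0.085, 0.4001]
wrist_force: [3.7, -0.7, 0.5]
eef_pos: [0.5717, -0.0851, 0.4001]
wrist_force: [5.2, 0.4, 0.5]
```

```bash
python3 -m handwheel '[{"offset":[-0.0008,0,0.0001],"spin":0,"grip":0},{"offset":[-0.0008,0,0.0001],"spin":0,"grip":0}]' | sed -n '2p;4p'; python3 -m handwheel '[{"offset":[-0.0007,0,0.0001],"spin":0,"grip":0},{"offset":[-0.0007,0,0.0001],"spin":0,"grip":0}]' | sed -n '2p;4p'
```

```text
eef_pos: [0.5708, -0.0852, 0.4]
wrist_force: [5.6, -0.3, 1.2]
eef_pos: [0.5701, -0.0853, 0.4]
wrist_force: [5.2, 0.7, 1.9]
```

```bash
python3 -m handwheel '[{"offset":[-0.0008,0,0.0001],"spin":0,"grip":0},{"offset":[-0.0008,0,0.0001],"spin":0,"grip":0}]' | sed -n '2p;4p'; python3 -m handwheel '[{"offset":[-0.0007,0,0.0001],"spin":0,"grip":0},{"offset":[-0.0007,0,0.0001],"spin":0,"grip":0}]' | sed -n '2p;4p'
```

```text
eef_pos: [0.5692, -0.0854, 0.3999]
wrist_force: [5.2, -0.3, 2.6]
eef_pos: [0.5684, -0.0855, 0.3998]
wrist_force: [5.0, 1.2, 4.5]
```

```bash
python3 -m handwheel '[{"offset":[-0.0008,0,0.0001],"spin":0,"grip":0},{"offset":[-0.0008,0,0.0001],"spin":0,"grip":0}]' | sed -n '2p;4p'; python3 -m handwheel '[{"offset":[-0.0007,0,0.0001],"spin":0,"grip":0},{"offset":[-0.0007,0,0.0001],"spin":0,"grip":0}]'
```

```text
eef_pos: [0.5675, -0.0856, 0.3997]
wrist_force: [5.0, 0.7, 5.7]
time_s: 11.15
eef_pos: [0.5667, -0.0858, 0.3996]
eef_rot: [0.0, 0.998, 0.061, 0.001]
wrist_force: [4.3, -0.3, 6.5]
opening: 0.294
```

```bash
python3 -m handwheel '[{"offset":[-0.0007,0,-0.0006],"spin":0,"grip":0},{"offset":[-0.0007,0,-0.0006],"spin":0,"grip":0}]' | sed -n '2p;4p'; python3 -m handwheel '[{"offset":[-0.0007,0,0.0001],"spin":0,"grip":0},{"offset":[-0.0007,0,0.0001],"spin":0,"grip":0}]' | sed -n '2p;4p'
```

```text
eef_pos: [0.5658, -0.0859, 0.3995]
wrist_force: [3.7, -0.4, 3.3]
eef_pos: [0.5651, -0.086, 0.3994]
wrist_force: [3.9, -0.4, 4.6]
```

```bash
python3 -m handwheel '[{"offset":[-0.0007,0,0.0001],"spin":0,"grip":0},{"offset":[-0.0007,0,0.0001],"spin":0,"grip":0}]' | sed -n '2p;4p'; python3 -m handwheel '[{"offset":[-0.0007,0,0.0001],"spin":0,"grip":0},{"offset":[-0.0007,0,0.0001],"spin":0,"grip":0}]' | sed -n '2p;4p'
```

```text
eef_pos: [0.5644, -0.0861, 0.3993]
wrist_force: [3.3, 0.2, 3.6]
eef_pos: [0.5638, -0.0861, 0.3993]
wrist_force: [4.4, -0.6, 4.7]
```

```bash
python3 -m handwheel '[{"offset":[-0.0007,0,0.0001],"spin":0,"grip":0},{"offset":[-0.0007,0,0.0001],"spin":0,"grip":0}]' | sed -n '2p;4p'; python3 -m handwheel '[{"offset":[-0.0007,0,0.0001],"spin":0,"grip":0},{"offset":[-0.0007,0,0.0001],"spin":0,"grip":0}]' | sed -n '2p;4p'
```

```text
eef_pos: [0.5631, -0.0862, 0.3992]
wrist_force: [4.5, -1.3, 3.5]
eef_pos: [0.5624, -0.0863, 0.3991]
wrist_force: [4.6, -0.8, 4.2]
```

Run:
```python
from h import *
w=cams.camera("wrist");D=cams.camera("side");save(w,"w4");save(D,"d4",(260,140,420,345),2.9)
```

```text
(no output)
```

View pics/w4.png

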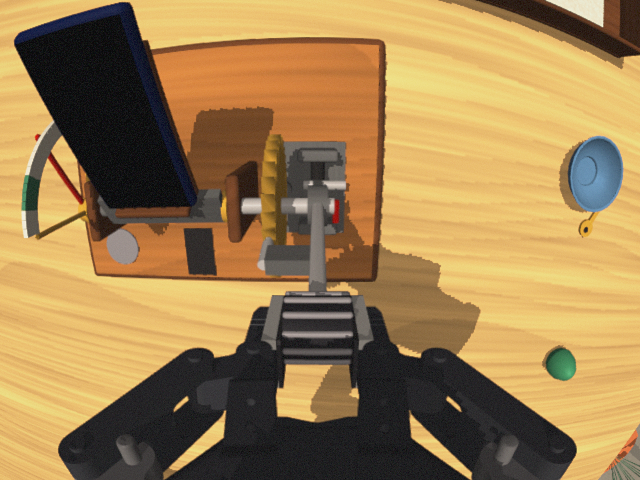

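View pics/d4.png

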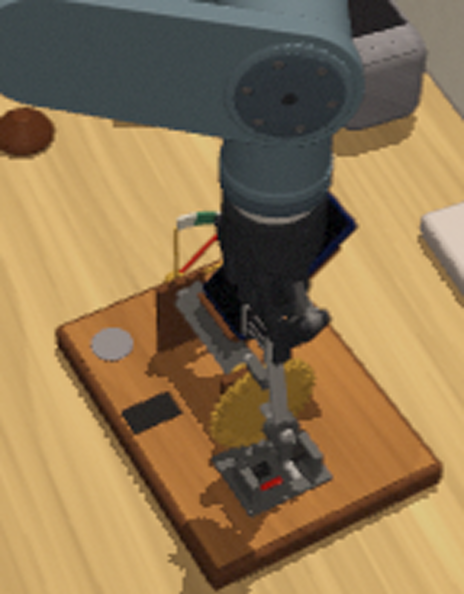

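The lever follows the fingers and the pointer is rising. No stop yet at knob x of about -20, so I'll continue.

```bash
python3 -m handwheel '[{"offset":[-0.0007,0,0],"spin":0,"grip":0},{"offset":[-0.0007,0,0],"spin":0,"grip":0}]' | sed -n '2p;4p'; python3 -m handwheel '[{"offset":[-0.0007,0,0],"spin":0,"grip":0},{"offset":[-0.0007,0,0],"spin":0,"grip":0}]' | sed -n '2p;4p'
```

```text
eef_pos: [0.5617, -0.0864, 0.399]
wrist_force: [3.8, -1.3, 3.9]
eef_pos: [0.561, -0.0864, 0.3989]
wrist_force: [5.1, -1.5, 3.7]
```

```bash
python3 -m handwheel '[{"offset":[-0.0007,0,0],"spin":0,"grip":0},{"offset":[-0.0007,0,0],"spin":0,"grip":0}]' | sed -n '2p;4p'
```

```text
eef_pos: [0.5602, -0.0865, 0.3988]
wrist_force: [4.8, -1.9, 3.0]
```

```bash
python3 -m handwheel '[{"offset":[-0.0007,0,0],"spin":0,"grip":0},{"offset":[-0.0007,0,0],"spin":0,"grip":0}]' | sed -n '2p;4p'
```

```text
eef_pos: [0.5597, -0.0866, 0.3987]
wrist_force: [5.7, -0.9, 1.6]
```

```bash
python3 -m handwheel '[{"offset":[-0.0006,0,0],"spin":0,"grip":0},{"offset":[-0.0006,0,0],"spin":0,"grip":0}]' | sed -n '2p;4p'
```

```text
eef_pos: [0.5591, -0.0867, 0.3986]
wrist_force: [6.9, -1.2, 1.9]
```

```bash
python3 -m handwheel '[{"offset":[-0.0006,0,0],"spin":0,"grip":0},{"offset":[-0.0006,0,0],"spin":0,"grip":0}]' | sed -n '2p;4p'
```

```text
eef_pos: [0.5586, -0.0867, 0.3986]
wrist_force: [7.8, -1.2, -0.0]
```

```bash
python3 -m handwheel '[{"offset":[-0.0006,0,0],"spin":0,"grip":0},{"offset":[-0.0006,0,0],"spin":0,"grip":0}]' | sed -n '2p;4p'
```

```text
eef_pos: [0.5582, -0.0868, 0.3985]
wrist_force: [9.4, -0.7, -0.5]
```

The front stop is felt at TCP x of about 0.559, with force rising from 5 to 9.4 N in total, so about 4.5 N on the stop. Now the return, stopping about 5 mm before the expected rear stop.

```bash
python3 -m handwheel '[{"offset":[0.003,0,-0.0005],"spin":0,"grip":0},{"offset":[0.006,0,-0.0009],"spin":0,"grip":0},{"offset":[0.009,0,-0.0013],"spin":0,"grip":0},{"offset":[0.012,0,-0.0016],"spin":0,"grip":0},{"offset":[0.015,0,-0.0018],"spin":0,"grip":0},{"offset":[0.018,0,-0.002],"spin":0,"grip":0},{"offset":[0.021,0,-0.0021],"spin":0,"grip":0},{"offset":[0.024,0,-0.0021],"spin":0,"grip":0},{"offset":[0.027,0,-0.0021],"spin":0,"grip":0},{"offset":[0.030,0,-0.002],"spin":0,"grip":0},{"offset":[0.033,0,-0.0018],"spin":0,"grip":0},{"offset":[0.034,0,-0.0017],"spin":0,"grip":0},{"offset":[0.034,0,-0.0017],"spin":0,"grip":0}]'
```

```text
time_s: 16.12
eef_pos: [0.5907, -0.0829, 0.3998]
eef_rot: [-0.0, 0.998, 0.061, -0.002]
wrist_force: [-3.0, -3.9, 4.4]
opening: 0.292
```

```bash
python3 -m handwheel '[{"offset":[0.001,0,0.0001],"spin":0,"grip":0},{"offset":[0.001,0,0.0001],"spin":0,"grip":0}]' | sed -n '2p;4p'
```

```text
eef_pos: [0.5917, -0.0828, 0.3997]
wrist_force: [-3.4, -3.8, 3.0]
```

```bash
python3 -m handwheel '[{"offset":[0.001,0,0.0001],"spin":0,"grip":0},{"offset":[0.001,0,0.0001],"spin":0,"grip":0}]' | sed -n '2p;4p'
```

```text
eef_pos: [0.5928, -0.0827, 0.3996]
wrist_force: [-2.3, -4.2, 1.8]
```

```bash
python3 -m handwheel '[{"offset":[0.001,0,0.0001],"spin":0,"grip":0},{"offset":[0.001,0,0.0001],"spin":0,"grip":0}]' | sed -n '2p;4p'; python3 -m handwheel '[{"offset":[0.001,0,0],"spin":0,"grip":0},{"offset":[0.001,0,0],"spin":0,"grip":0}]' | sed -n '2p;4p'
```

```text
eef_pos: [0.5941, -0.0825, 0.3995]
wrist_force: [-2.7, -4.0, 1.1]
eef_pos: [0.595, -0.0824, 0.3994]
wrist_force: [-3.6, -4.3, 0.5]
```

```bash
python3 -m handwheel '[{"offset":[0.001,0,0],"spin":0,"grip":0},{"offset":[0.001,0,0],"spin":0,"grip":0}]' | sed -n '2p;4p'
```

```text
eef_pos: [0.596, -0.0823, 0.3993]
wrist_force: [-3.3, -5.4, 1.7]
```

```bash
python3 -m handwheel '[{"offset":[0.0007,0,0],"spin":0,"grip":0},{"offset":[0.0007,0,0],"spin":0,"grip":0}]' | sed -n '2p;4p'
```

```text
eef_pos: [0.5965, -0.0822, 0.3993]
wrist_force: [-3.1, -5.3, 0.3]
```

```bash
python3 -m handwheel '[{"offset":[0.0007,0,0],"spin":0,"grip":0},{"offset":[0.0007,0,0],"spin":0,"grip":0}]' | sed -n '2p;4p'
```

```text
eef_pos: [0.5972, -0.0821, 0.3992]
wrist_force: [-3.5, -4.8, 1.3]
```

```bash
python3 -m handwheel '[{"offset":[0.0007,0,0.0001],"spin":0,"grip":0},{"offset":[0.0007,0,0.0001],"spin":0,"grip":0}]' | sed -n '2p;4p'
```

```text
eef_pos: [0.5978, -0.0821, 0.3992]
wrist_force: [-4.9, -4.2, 0.9]
```

```bash
python3 -m handwheel '[{"offset":[0.0006,0,0.0001],"spin":0,"grip":0},{"offset":[0.0006,0,0.0001],"spin":0,"grip":0}]' | sed -n '2p;4p'
```

```text
eef_pos: [0.5985, -0.082, 0.3991]
wrist_force: [-3.7, -4.7, 1.2]
```

```bash
python3 -m handwheel '[{"offset":[0.0006,0,0.0001],"spin":0,"grip":0},{"offset":[0.0006,0,0.0001],"spin":0,"grip":0}]' | sed -n '1p;2p;4p'
```

```text
time_s: 18.62
eef_pos: [0.5991, -0.0819, 0.399]
wrist_force: [-4.2, -4.8, 1.4]
```

```bash
python3 -m handwheel '[{"offset":[0.0005,0,0],"spin":0,"grip":0},{"offset":[0.0005,0,0],"spin":0,"grip":0}]' | sed -n '1p;2p;4p'
python3 - <<'E'
from h import *
w=cams.camera("wrist");D=cams.camera("side");save(w,"w5");save(D,"d5",(260,140,420,345),2.9)
E
```

```text
time_s: 18.88
eef_pos: [0.5995, -0.0818, 0.399]
wrist_force: [-3.8, -5.5, 1.4]
```

View pics/w5.png

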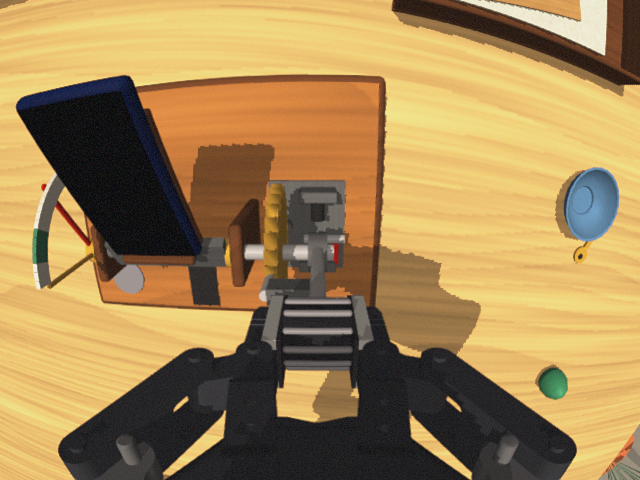

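View pics/d5.png

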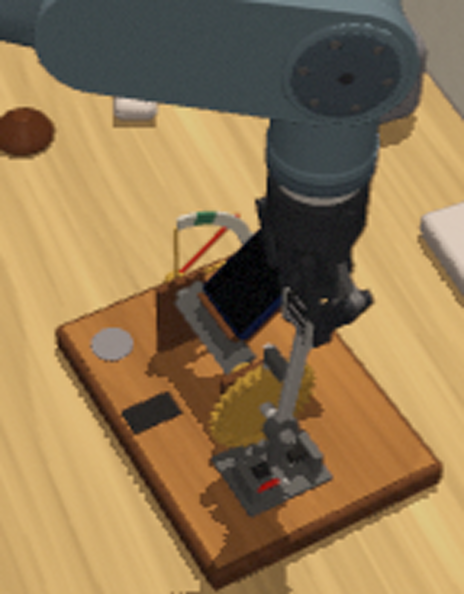

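```bash
python3 -m handwheel '[{"offset":[0.0005,0,0],"spin":0,"grip":0},{"offset":[0.0005,0,0],"spin":0,"grip":0}]' | sed -n '1p;2p;4p'
```

```text
time_s: 19.23
eef_pos: [0.6001, -0.0818, 0.3989]
wrist_force: [-4.2, -4.9, 0.0]
```

```bash
python3 -m handwheel '[{"offset":[0.0005,0,0],"spin":0,"grip":0},{"offset":[0.0005,0,0],"spin":0,"grip":0}]' | sed -n '1p;2p;4p'
```

```text
time_s: 19.48
eef_pos: [0.6005, -0.0817, 0.3988]
wrist_force: [-3.5, -4.4, 1.3]
```

```bash
python3 -m handwheel '[{"offset":[0.0005,0,0],"spin":0,"grip":0},{"offset":[0.0005,0,0],"spin":0,"grip":0}]' | sed -n '1p;2p;4p'
```

```text
time_s: 19.73
eef_pos: [0.601, -0.0816, 0.3988]
wrist_force: [-3.7, -4.8, -0.3]
```

```bash
python3 -m handwheel '[{"offset":[0.0005,0,0],"spin":0,"grip":0},{"offset":[0.0005,0,0],"spin":0,"grip":0}]' | sed -n '1p;2p;4p'
```

```text
time_s: 19.98
eef_pos: [0.6014, -0.0816, 0.3987]
wrist_force: [-4.8, -5.4, 0.0]
```

```bash
python3 -m handwheel '[{"offset":[0.0006,0,0],"spin":0,"grip":0},{"offset":[0.0006,0,0],"spin":0,"grip":0}]' | sed -n '1p;2p;4p'
```

```text
time_s: 20.23
eef_pos: [0.6019, -0.0816, 0.3987]
wrist_force: [-4.7, -5.2, 1.1]
```

```bash
python3 -m handwheel '[{"offset":[0.0006,0,0],"spin":0,"grip":0},{"offset":[0.0006,0,0],"spin":0,"grip":0}]' | sed -n '1p;2p;4p'
```

```text
time_s: 20.48
eef_pos: [0.6024, -0.0815, 0.3986]
wrist_force: [-5.2, -6.1, 1.2]
```

```bash
python3 -m handwheel '[{"offset":[0.0006,0,0],"spin":0,"grip":0},{"offset":[0.0006,0,0],"spin":0,"grip":0}]' | sed -n '1p;2p;4p'
python3 - <<'E'
from h import *
w=cams.camera("wrist");D=cams.camera("side");save(w,"w6");save(D,"d6",(260,140,420,345),2.9)
a=[cv2.imread(f"pics/w{i}.png")[270:400,230:410] for i in (3,4,6)]
cv2.imwrite("pics/c6.png",cv2.resize(np.hstack(a),None,fx=1.45,fy=1.45))
E
```

```text
time_s: 20.72
eef_pos: [0.6029, -0.0815, 0.3986]
wrist_force: [-6.3, -5.7, 1.2]
```

View pics/c6.png

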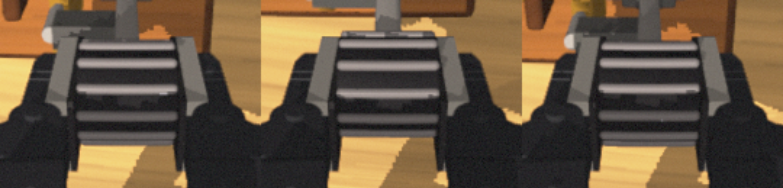

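View pics/w6.png

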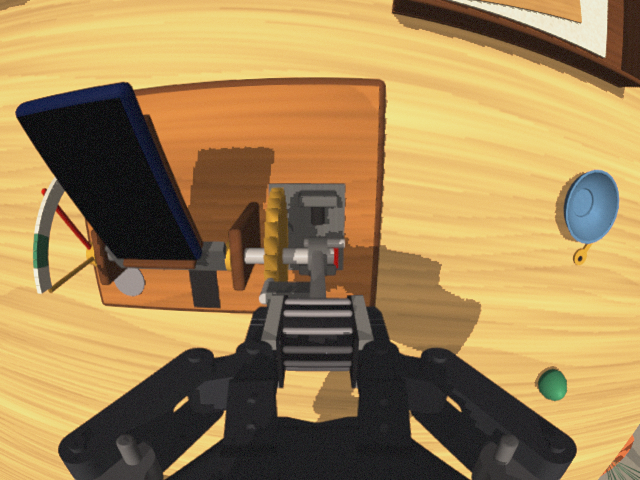

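```bash
python3 -m handwheel '[{"offset":[0.0005,0,0],"spin":0,"grip":0},{"offset":[0.0005,0,0],"spin":0,"grip":0}]' | sed -n '1p;2p;4p'
```

```text
time_s: 21.08
eef_pos: [0.6033, -0.0814, 0.3985]
wrist_force: [-8.7, -5.9, 0.7]
```

```bash
python3 -m handwheel '[{"offset":[0.0005,0,0],"spin":0,"grip":0},{"offset":[0.0005,0,0],"spin":0,"grip":0}]' | sed -n '1p;2p;4p'
```

```text
time_s: 21.32
eef_pos: [0.6037, -0.0814, 0.3984]
wrist_force: [-8.2, -5.3, 1.9]
```

The rear stop is felt at TCP x of about 0.6025. Next I'll read the pointer.

```bash
cat > tilt.py <<'E'
from h import *
import sys
o=ctrl.get_obs();w=cams.camera("wrist");S=cams.camera("scene");D=cams.camera("side")
n=sys.argv[1]
def c(p,b,s): return cv2.resize(p["color"][b[1]:b[3],b[0]:b[2],::-1],None,fx=s,fy=s,interpolation=cv2.INTER_CUBIC)
a=c(w,(10,130,150,300),3);d=c(D,(305,205,365,265),0)if 0 else c(D,(300,195,360,255),6);s=c(S,(290,220,360,310),5)
H=max(x.shape[0] for x in (a,d))
def pad(x): return cv2.copyMakeBorder(x,0,H-x.shape[0],0,0,cv2.BORDER_CONSTANT)
cv2.imwrite("pics/t%s.png"%n,np.hstack([pad(a),pad(d)]))
cv2.imwrite("pics/ts%s.png"%n,s)
f=wrayf(w,o)
K=None
def red(p,box):
    im=p["color"].astype(int);m=(im[...,0]>130)&(im[...,1]<70)&(im[...,2]<70)
    M=np.zeros_like(m);M[box[1]:box[3],box[0]:box[2]]=1
    ys,xs=np.nonzero(m&M);return np.c_[xs,ys]
for nm,p,r,box in (("W",w,f,(10,130,130,290)),("D",D,lambda u:ray(D,u),(300,190,365,260)),("S",S,lambda u:ray(S,u),(290,220,370,320))):
    pts=red(p,box)
    if len(pts)<4: print(nm,"few",len(pts));continue
    for y in (0.066,0.07):
        P=np.array([inplane(r(u),y) for u in pts])[:,[0,2]]
        mu=P.mean(0);v=np.linalg.svd(P-mu)[2][0]
        if v[1]<0: v=-v
        rad=np.hypot(P[:,0],P[:,1]-.105)
        print(nm,len(pts),"y",y,"linedir",round(np.degrees(np.arctan2(v[1],v[0])),1),"meanang",round(np.degrees(np.arctan2(mu[1]-.105,mu[0])),1),"r",np.round([rad.min(),rad.max()],3))
E
python3 tilt.py 1
```

```text
W 114 y 0.066 linedir 37.4 meanang 47.5 r [0.023 0.094]
W 114 y 0.07 linedir 37.4 meanang 45.0 r [0.017 0.09 ]
D 30 y 0.066 linedir 36.8 meanang 55.4 r [0.021 0.071]
D 30 y 0.07 linedir 36.8 meanang 49.0 r [0.017 0.069]
S few 0
```

View pics/t1.png

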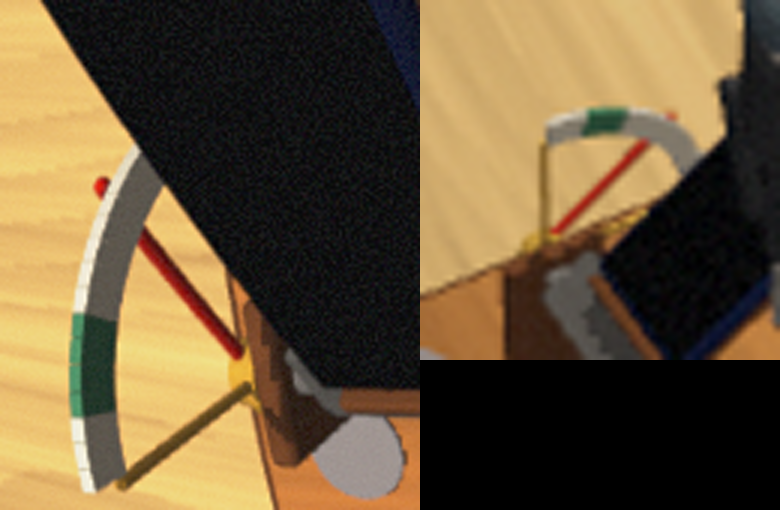

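The pointer reads about 37–38°, so the notches should come at about 49, 61 and 73. Now working stroke 2, taking the first 34 mm briskly.

```bash
python3 -m handwheel '[{"offset":[-0.004,0.0003,-0.0006],"spin":0,"grip":0},{"offset":[-0.008,0.0006,-0.001],"spin":0,"grip":0},{"offset":[-0.012,0.001,-0.0013],"spin":0,"grip":0},{"offset":[-0.016,0.001,-0.0015],"spin":0,"grip":0},{"offset":[-0.020,0.001,-0.0016],"spin":0,"grip":0},{"offset":[-0.024,0.001,-0.0015],"spin":0,"grip":0},{"offset":[-0.028,0.001,-0.0014],"spin":0,"grip":0},{"offset":[-0.032,0.001,-0.0012],"spin":0,"grip":0},{"offset":[-0.034,0.001,-0.001],"spin":0,"grip":0},{"offset":[-0.034,0.001,-0.001],"spin":0,"grip":0}]'
```

```text
time_s: 22.72
eef_pos: [0.5712, -0.0855, 0.401]
eef_rot: [-0.001, 0.998, 0.061, 0.0]
wrist_force: [4.6, 2.6, -11.5]
opening: 0.296
```

```bash
python3 -m handwheel '[{"offset":[-0.001,0,0.0001],"spin":0,"grip":0},{"offset":[-0.001,0,0.0001],"spin":0,"grip":0}]' | sed -n '2p;4p'
```

```text
eef_pos: [0.5704, -0.0856, 0.401]
wrist_force: [4.8, 1.8, -11.1]
```

```bash
python3 -m handwheel '[{"offset":[-0.001,0,0.0001],"spin":0,"grip":0},{"offset":[-0.001,0,0.0001],"spin":0,"grip":0}]' | sed -n '2p;4p'
```

```text
eef_pos: [0.5695, -0.0857, 0.401]
wrist_force: [4.6, 1.7, -11.4]
```

```bash
python3 -m handwheel '[{"offset":[-0.001,0,0.0001],"spin":0,"grip":0},{"offset":[-0.001,0,0.0001],"spin":0,"grip":0}]' | sed -n '2p;4p'
```

```text
eef_pos: [0.5685, -0.0859, 0.4009]
wrist_force: [4.5, 2.0, -10.5]
```

```bash
python3 -m handwheel '[{"offset":[-0.001,0,0.0001],"spin":0,"grip":0},{"offset":[-0.001,0,0.0001],"spin":0,"grip":0}]' | sed -n '2p;4p'
```

```text
eef_pos: [0.5675, -0.086, 0.4009]
wrist_force: [4.9, 2.1, -11.5]
```

```bash
python3 -m handwheel '[{"offset":[-0.001,0,0.001],"spin":0,"grip":0},{"offset":[-0.001,0,0.001],"spin":0,"grip":0}]' | sed -n '2p;4p'
```

```text
eef_pos: [0.5667, -0.086, 0.4008]
wrist_force: [5.0, 3.0, -6.6]
```

```bash
python3 -m handwheel '[{"offset":[-0.001,0,0.001],"spin":0,"grip":0},{"offset":[-0.001,0,0.001],"spin":0,"grip":0}]' | sed -n '2p;4p'
```

```text
eef_pos: [0.566, -0.0861, 0.4007]
wrist_force: [3.8, 3.4, -4.8]
```

```bash
python3 -m handwheel '[{"offset":[-0.001,0,0.0004],"spin":0,"grip":0},{"offset":[-0.001,0,0.0004],"spin":0,"grip":0}]' | sed -n '2p;4p'
```

```text
eef_pos: [0.565, -0.0862, 0.4006]
wrist_force: [4.0, 4.5, -2.2]
```

```bash
python3 -m handwheel '[{"offset":[-0.0008,0,0.0002],"spin":0,"grip":0},{"offset":[-0.0008,0,0.0002],"spin":0,"grip":0}]' | sed -n '2p;4p'
```

```text
eef_pos: [0.5643, -0.0863, 0.4005]
wrist_force: [4.8, 4.9, -2.2]
```

```bash
python3 -m handwheel '[{"offset":[-0.0008,0,0.0002],"spin":0,"grip":0},{"offset":[-0.0008,0,0.0002],"spin":0,"grip":0}]' | sed -n '1p;2p;4p'
```

```text
time_s: 24.98
eef_pos: [0.5635, -0.0864, 0.4005]
wrist_force: [5.3, 4.7, -1.2]
```

```bash
python3 -m handwheel '[{"offset":[-0.0007,-0.0004,0.0001],"spin":0,"grip":0},{"offset":[-0.0007,-0.0004,0.0001],"spin":0,"grip":0}]' | sed -n '2p;4p'
```

```text
eef_pos: [0.5628, -0.0863, 0.4004]
wrist_force: [4.8, 2.6, -1.5]
```

```bash
python3 -m handwheel '[{"offset":[-0.0007,0,0.0001],"spin":0,"grip":0},{"offset":[-0.0007,0,0.0001],"spin":0,"grip":0}]' | sed -n '2p;4p'
```

```text
eef_pos: [0.5622, -0.0864, 0.4003]
wrist_force: [5.1, 3.5, -1.3]
```

```bash
python3 -m handwheel '[{"offset":[-0.0007,0,0.0001],"spin":0,"grip":0},{"offset":[-0.0007,0,0.0001],"spin":0,"grip":0}]' | sed -n '2p;4p'
```

```text
eef_pos: [0.5615, -0.0865, 0.4003]
wrist_force: [5.2, 3.5, -1.0]
```

```bash
python3 -m handwheel '[{"offset":[-0.0006,0,0.0001],"spin":0,"grip":0},{"offset":[-0.0006,0,0.0001],"spin":0,"grip":0}]' | sed -n '2p;4p'
```

```text
eef_pos: [0.561, -0.0866, 0.4002]
wrist_force: [4.7, 3.4, -1.7]
```

```bash
python3 -m handwheel '[{"offset":[-0.0005,0,0.0001],"spin":0,"grip":0},{"offset":[-0.0005,0,0.0001],"spin":0,"grip":0}]' | sed -n '1p;2p;4p'
```

```text
time_s: 26.22
eef_pos: [0.5605, -0.0866, 0.4001]
wrist_force: [4.2, 3.9, -1.6]
```

```bash
python3 -m handwheel '[{"offset":[-0.0006,0,0.0001],"spin":0,"grip":0},{"offset":[-0.0006,0,0.0001],"spin":0,"grip":0}]' | sed -n '2p;4p'
```

```text
eef_pos: [0.56, -0.0866, 0.4001]
wrist_force: [5.0, 3.9, -2.0]
```

```bash
python3 -m handwheel '[{"offset":[-0.0006,0,0.0001],"spin":0,"grip":0},{"offset":[-0.0006,0,0.0001],"spin":0,"grip":0}]' | sed -n '2p;4p'
```

```text
eef_pos: [0.5593, -0.0867, 0.4]
wrist_force: [4.5, 2.7, -1.3]
```

```bash
python3 -m handwheel '[{"offset":[-0.0006,0,0.0001],"spin":0,"grip":0},{"offset":[-0.0006,0,0.0001],"spin":0,"grip":0}]' | sed -n '2p;4p'
```

```text
eef_pos: [0.5588, -0.0868, 0.3999]
wrist_force: [5.0, 3.7, -1.9]
```

```bash
python3 -m handwheel '[{"offset":[-0.0005,0,0.0001],"spin":0,"grip":0},{"offset":[-0.0005,0,0.0001],"spin":0,"grip":0}]' | sed -n '1p;2p;4p'
```

```text
time_s: 27.22
eef_pos: [0.5583, -0.0869, 0.3999]
wrist_force: [4.2, 3.9, -1.2]
```

```bash
python3 -m handwheel '[{"offset":[-0.0007,0,0.0001],"spin":0,"grip":0},{"offset":[-0.0007,0,0.0001],"spin":0,"grip":0}]' | sed -n '2p;4p'
```

```text
eef_pos: [0.5578, -0.0869, 0.3998]
wrist_force: [6.6, 3.7, -2.1]
```

```bash
python3 -m handwheel '[{"offset":[-0.0007,0,0.0001],"spin":0,"grip":0},{"offset":[-0.0007,0,0.0001],"spin":0,"grip":0}]' | sed -n '2p;4p'
```

```text
eef_pos: [0.5572, -0.087, 0.3997]
wrist_force: [7.3, 4.0, -3.8]
```

```bash
python3 -m handwheel '[{"offset":[-0.0007,0,0.0001],"spin":0,"grip":0},{"offset":[-0.0007,0,0.0001],"spin":0,"grip":0}]' | sed -n '1p;2p;4p'
```

```text
time_s: 27.98
eef_pos: [0.5566, -0.087, 0.3997]
wrist_force: [8.6, 3.7, -3.4]
```

```bash
python3 tilt.py 2
python3 - <<'E'
from h import *
D=cams.camera("side");w=cams.camera("wrist");save(D,"d7",(260,140,420,345),2.9);save(w,"w7")
a=[cv2.imread(f"pics/w{i}.png")[270:400,230:410] for i in (4,6,7)]
cv2.imwrite("pics/c7.png",cv2.resize(np.hstack(a),None,fx=1.45,fy=1.45))
E
```

```text
W 28 y 0.066 linedir 50.6 meanang 58.5 r [0.03  0.094]
W 28 y 0.07 linedir 50.6 meanang 56.9 r [0.025 0.091]
D 16 y 0.066 linedir 53.1 meanang 68.3 r [0.022 0.069]
D 16 y 0.07 linedir 53.1 meanang 63.0 r [0.017 0.065]
S few 1
```

View pics/c7.png

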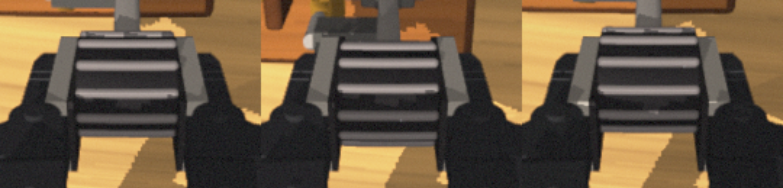

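View pics/t2.png

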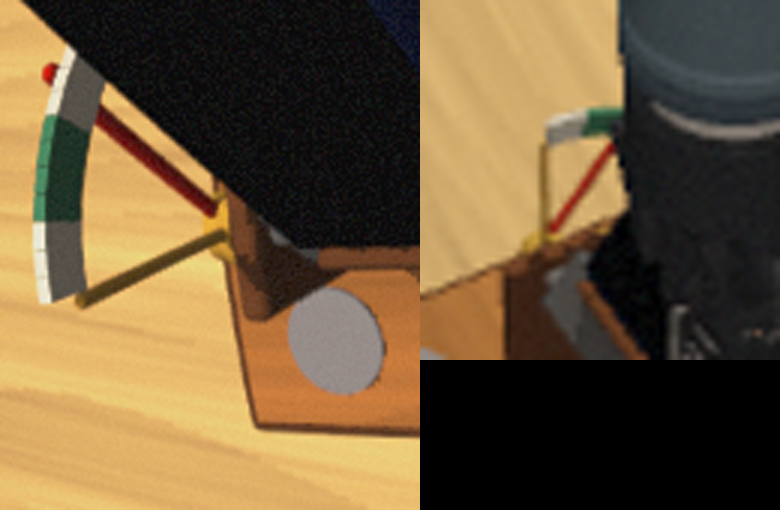

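Front stop touched (forces 6.6, 7.3, 8.6). The pointer is near 51–53° and will sink to about 49°. Returning.

```bash
python3 -m handwheel '[{"offset":[0.004,-0.0002,0],"spin":0,"grip":0},{"offset":[0.008,-0.0004,-0.0004],"spin":0,"grip":0},{"offset":[0.012,-0.0005,-0.0008],"spin":0,"grip":0},{"offset":[0.016,-0.0005,-0.001],"spin":0,"grip":0},{"offset":[0.020,-0.0005,-0.0012],"spin":0,"grip":0},{"offset":[0.024,-0.0005,-0.0013],"spin":0,"grip":0},{"offset":[0.028,-0.0005,-0.0012],"spin":0,"grip":0},{"offset":[0.032,-0.0005,-0.0011],"spin":0,"grip":0},{"offset":[0.036,-0.0005,-0.0008],"spin":0,"grip":0},{"offset":[0.036,-0.0005,-0.0008],"spin":0,"grip":0}]'
```

```text
time_s: 29.48
eef_pos: [0.5909, -0.0828, 0.4004]
eef_rot: [0.001, 0.998, 0.061, 0.0]
wrist_force: [-1.2, 2.7, 6.9]
opening: 0.295
```

```bash
python3 -m handwheel '[{"offset":[0.001,0,0.0002],"spin":0,"grip":0},{"offset":[0.001,0,0.0002],"spin":0,"grip":0}]' | sed -n '2p;4p'
```

```text
eef_pos: [0.5918, -0.0827, 0.4004]
wrist_force: [-2.4, 1.8, 7.3]
```

```bash
python3 -m handwheel '[{"offset":[0.001,0,0.0002],"spin":0,"grip":0},{"offset":[0.001,0,0.0002],"spin":0,"grip":0}]' | sed -n '2p;4p'
```

```text
eef_pos: [0.5928, -0.0826, 0.4003]
wrist_force: [-3.2, 1.7, 7.7]
```

```bash
python3 -m handwheel '[{"offset":[0.001,0,0.0002],"spin":0,"grip":0},{"offset":[0.001,0,0.0002],"spin":0,"grip":0}]' | sed -n '2p;4p'
```

```text
eef_pos: [0.5938, -0.0825, 0.4001]
wrist_force: [-2.8, 1.8, 9.1]
```

```bash
python3 -m handwheel '[{"offset":[0.001,0,0.0002],"spin":0,"grip":0},{"offset":[0.001,0,0.0002],"spin":0,"grip":0}]' | sed -n '1p;2p;4p'
```

```text
time_s: 30.48
eef_pos: [0.5948, -0.0823, 0.4]
wrist_force: [-2.6, 1.0, 9.2]
```

```bash
python3 -m handwheel '[{"offset":[0.001,0,-0.0008],"spin":0,"grip":0},{"offset":[0.001,0,-0.0008],"spin":0,"grip":0}]' | sed -n '2p;4p'
```

```text
eef_pos: [0.5956, -0.0823, 0.4]
wrist_force: [-4.2, 1.0, 7.1]
```

```bash
python3 -m handwheel '[{"offset":[0.001,0,-0.0002],"spin":0,"grip":0},{"offset":[0.001,0,-0.0002],"spin":0,"grip":0}]' | sed -n '2p;4p'
```

```text
eef_pos: [0.5966, -0.0822, 0.3999]
wrist_force: [-3.4, 1.6, 6.5]
```

```bash
python3 -m handwheel '[{"offset":[0.001,0,0],"spin":0,"grip":0},{"offset":[0.001,0,0],"spin":0,"grip":0}]' | sed -n '2p;4p'
```

```text
eef_pos: [0.5975, -0.0821, 0.3998]
wrist_force: [-4.0, 1.1, 5.7]
```

```bash
python3 -m handwheel '[{"offset":[0.001,0,0.0001],"spin":0,"grip":0},{"offset":[0.001,0,0.0001],"spin":0,"grip":0}]' | sed -n '2p;4p'
```

```text
eef_pos: [0.5985, -0.0819, 0.3997]
wrist_force: [-2.6, -0.2, 5.4]
```

```bash
python3 -m handwheel '[{"offset":[0.001,0,0.0001],"spin":0,"grip":0},{"offset":[0.001,0,0.0001],"spin":0,"grip":0}]' | sed -n '1p;2p;4p'
```

```text
time_s: 31.72
eef_pos: [0.5995, -0.0818, 0.3995]
wrist_force: [-4.3, 1.1, 6.0]
```

```bash
python3 -m handwheel '[{"offset":[0.0008,0,0],"spin":0,"grip":0},{"offset":[0.0008,0,0],"spin":0,"grip":0}]' | sed -n '2p;4p'
```

```text
eef_pos: [0.6002, -0.0818, 0.3995]
wrist_force: [-3.4, -0.2, 6.0]
```

```bash
python3 -m handwheel '[{"offset":[0.0008,0,0],"spin":0,"grip":0},{"offset":[0.0008,0,0],"spin":0,"grip":0}]' | sed -n '2p;4p'
```

```text
eef_pos: [0.6009, -0.0817, 0.3994]
wrist_force: [-5.0, 0.8, 5.5]
```

```bash
python3 -m handwheel '[{"offset":[0.0007,0,0],"spin":0,"grip":0},{"offset":[0.0007,0,0],"spin":0,"grip":0}]' | sed -n '2p;4p'
```

```text
eef_pos: [0.6016, -0.0816, 0.3993]
wrist_force: [-4.5, 0.0, 5.8]
```

```bash
python3 -m handwheel '[{"offset":[0.0007,0,0],"spin":0,"grip":0},{"offset":[0.0007,0,0],"spin":0,"grip":0}]' | sed -n '2p;4p'
```

```text
eef_pos: [0.6021, -0.0815, 0.3992]
wrist_force: [-6.7, 0.1, 6.5]
```

```bash
python3 -m handwheel '[{"offset":[0.0006,0,0],"spin":0,"grip":0},{"offset":[0.0006,0,0],"spin":0,"grip":0}]' | sed -n '1p;2p;4p'
```

```text
time_s: 32.98
eef_pos: [0.6027, -0.0815, 0.3991]
wrist_force: [-7.7, 0.4, 6.7]
```

One more small push, then I'll read the pointer.

```bash
python3 -m handwheel '[{"offset":[0.0004,0,0],"spin":0,"grip":0},{"offset":[0.0004,0,0],"spin":0,"grip":0}]' | sed -n '1p;2p;4p'; python3 tilt.py 3
```

```text
time_s: 33.22
eef_pos: [0.603, -0.0814, 0.3991]
wrist_force: [-6.6, 0.4, 6.4]
W 29 y 0.066 linedir 48.7 meanang 55.0 r [0.024 0.095]
W 29 y 0.07 linedir 48.7 meanang 53.8 r [0.018 0.091]
D 17 y 0.066 linedir 49.2 meanang 65.9 r [0.022 0.072]
D 17 y 0.07 linedir 49.2 meanang 60.3 r [0.017 0.069]
S few 0
```

View pics/t3.png

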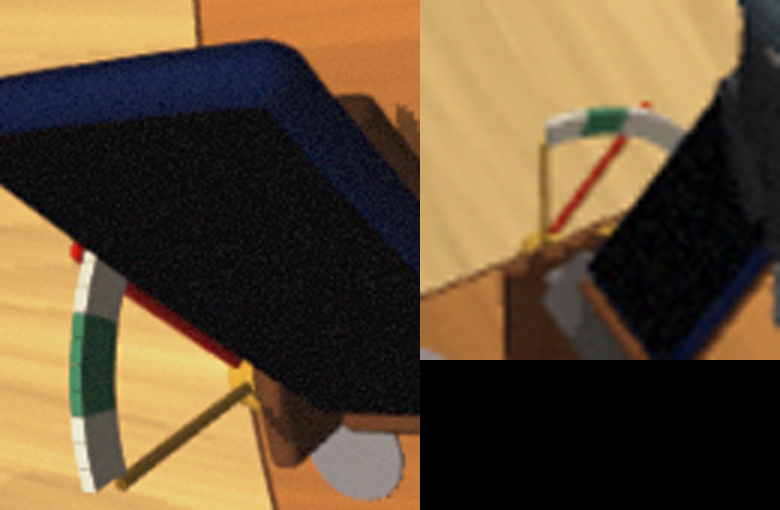

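Resting at about 49°. Working stroke 3 should bring it to about 61°.

```bash
python3 -m handwheel '[{"offset":[-0.004,0,-0.0008],"spin":0,"grip":0},{"offset":[-0.008,0,-0.0012],"spin":0,"grip":0},{"offset":[-0.012,0,-0.0015],"spin":0,"grip":0},{"offset":[-0.016,0,-0.0016],"spin":0,"grip":0},{"offset":[-0.020,0,-0.0016],"spin":0,"grip":0},{"offset":[-0.024,0,-0.0015],"spin":0,"grip":0},{"offset":[-0.028,0,-0.0012],"spin":0,"grip":0},{"offset":[-0.032,0,-0.0009],"spin":0,"grip":0},{"offset":[-0.036,0,-0.0005],"spin":0,"grip":0},{"offset":[-0.037,0,-0.0003],"spin":0,"grip":0}]'
```

```text
time_s: 34.62
eef_pos: [0.5679, -0.0856, 0.3999]
eef_rot: [0.0, 0.998, 0.061, 0.003]
wrist_force: [3.7, 2.8, 6.3]
opening: 0.296
```

```bash
python3 -m handwheel '[{"offset":[-0.001,0,0.0001],"spin":0,"grip":0},{"offset":[-0.001,0,0.0001],"spin":0,"grip":0}]' | sed -n '2p;4p'
```

```text
eef_pos: [0.5668, -0.0857, 0.3998]
wrist_force: [3.5, 3.1, 6.3]
```

```bash
python3 -m handwheel '[{"offset":[-0.001,0,0.0001],"spin":0,"grip":0},{"offset":[-0.001,0,0.0001],"spin":0,"grip":0}]' | sed -n '2p;4p'
```

```text
eef_pos: [0.5659, -0.0859, 0.3997]
wrist_force: [2.3, 2.2, 6.1]
```

```bash
python3 -m handwheel '[{"offset":[-0.001,0,0.0001],"spin":0,"grip":0},{"offset":[-0.001,0,0.0001],"spin":0,"grip":0}]' | sed -n '2p;4p'
```

```text
eef_pos: [0.5649, -0.0859, 0.3996]
wrist_force: [3.0, 2.9, 4.8]
```

```bash
python3 -m handwheel '[{"offset":[-0.001,0,0.0001],"spin":0,"grip":0},{"offset":[-0.001,0,0.0001],"spin":0,"grip":0}]' | sed -n '1p;2p;4p'
```

```text
time_s: 35.62
eef_pos: [0.5639, -0.0861, 0.3995]
wrist_force: [2.7, 3.7, 5.9]
```

```bash
python3 -m handwheel '[{"offset":[-0.001,0,-0.0002],"spin":0,"grip":0},{"offset":[-0.001,0,-0.0002],"spin":0,"grip":0}]' | sed -n '2p;4p'
```

```text
eef_pos: [0.5628, -0.0862, 0.3993]
wrist_force: [3.8, 3.3, 6.1]
```

```bash
python3 -m handwheel '[{"offset":[-0.001,0,-0.0002],"spin":0,"grip":0},{"offset":[-0.001,0,-0.0002],"spin":0,"grip":0}]' | sed -n '2p;4p'
```

```text
eef_pos: [0.5617, -0.0864, 0.3991]
wrist_force: [4.2, 2.8, 5.4]
```

```bash
python3 -m handwheel '[{"offset":[-0.001,0,0.0],"spin":0,"grip":0},{"offset":[-0.001,0,0.0],"spin":0,"grip":0}]' | sed -n '2p;4p'
```

```text
eef_pos: [0.5607, -0.0865, 0.399]
wrist_force: [3.8, 2.7, 5.1]
```

```bash
python3 -m handwheel '[{"offset":[-0.0008,0,0.0001],"spin":0,"grip":0},{"offset":[-0.0008,0,0.0001],"spin":0,"grip":0}]' | sed -n '1p;2p;4p'
```

```text
time_s: 36.62
eef_pos: [0.5599, -0.0866, 0.3989]
wrist_force: [4.6, 3.0, 5.1]
```

```bash
python3 -m handwheel '[{"offset":[-0.0008,0,0.0001],"spin":0,"grip":0},{"offset":[-0.0008,0,0.0001],"spin":0,"grip":0}]' | sed -n '1p;2p;4p'
```

```text
time_s: 36.88
eef_pos: [0.5591, -0.0867, 0.3987]
wrist_force: [3.4, 1.8, 5.1]
```

```bash
python3 -m handwheel '[{"offset":[-0.0007,0,0.0001],"spin":0,"grip":0},{"offset":[-0.0007,0,0.0001],"spin":0,"grip":0}]' | sed -n '2p;4p'
```

```text
eef_pos: [0.5586, -0.0868, 0.3987]
wrist_force: [5.0, 2.3, 4.2]
```

```bash
python3 -m handwheel '[{"offset":[-0.0007,0,0.0001],"spin":0,"grip":0},{"offset":[-0.0007,0,0.0001],"spin":0,"grip":0}]' | sed -n '2p;4p'
```

```text
eef_pos: [0.5581, -0.0868, 0.3986]
wrist_force: [6.4, 3.5, 4.0]
```

```bash
python3 -m handwheel '[{"offset":[-0.0007,0,0.0001],"spin":0,"grip":0},{"offset":[-0.0007,0,0.0001],"spin":0,"grip":0}]' | sed -n '2p;4p'
```

```text
eef_pos: [0.5574, -0.0869, 0.3985]
wrist_force: [7.3, 3.7, 5.3]
```

```bash
python3 -m handwheel '[{"offset":[-0.0006,0,0.0001],"spin":0,"grip":0},{"offset":[-0.0006,0,0.0001],"spin":0,"grip":0}]' | sed -n '1p;2p;4p'
```

```text
time_s: 37.88
eef_pos: [0.557, -0.087, 0.3985]
wrist_force: [8.6, 3.8, 2.5]
```

Front stop touched, about 5 N above the free-running force. Return 3.

```bash
python3 -m handwheel '[{"offset":[0.004,-0.0002,-0.0006],"spin":0,"grip":0},{"offset":[0.008,-0.0004,-0.0011],"spin":0,"grip":0},{"offset":[0.012,-0.0005,-0.0015],"spin":0,"grip":0},{"offset":[0.016,-0.0005,-0.0018],"spin":0,"grip":0},{"offset":[0.020,-0.0005,-0.002],"spin":0,"grip":0},{"offset":[0.024,-0.0005,-0.0021],"spin":0,"grip":0},{"offset":[0.028,-0.0005,-0.0021],"spin":0,"grip":0},{"offset":[0.032,-0.0005,-0.002],"spin":0,"grip":0},{"offset":[0.036,-0.0005,-0.0018],"spin":0,"grip":0},{"offset":[0.038,-0.0005,-0.0016],"spin":0,"grip":0},{"offset":[0.038,-0.0005,-0.0016],"spin":0,"grip":0}]'
```

```text
time_s: 39.25
eef_pos: [0.5928, -0.0826, 0.3992]
eef_rot: [0.001, 0.998, 0.061, -0.002]
wrist_force: [-2.7, 0.1, 7.3]
opening: 0.287
```

```bash
python3 -m handwheel '[{"offset":[0.001,0,0.0001],"spin":0,"grip":0},{"offset":[0.001,0,0.0001],"spin":0,"grip":0}]' | sed -n '2p;4p'
```

```text
eef_pos: [0.5937, -0.0824, 0.3991]
wrist_force: [-2.9, -1.1, 7.6]
```

```bash
python3 -m handwheel '[{"offset":[0.001,0,0.0001],"spin":0,"grip":0},{"offset":[0.001,0,0.0001],"spin":0,"grip":0}]' | sed -n '2p;4p'
```

```text
eef_pos: [0.5946, -0.0823, 0.399]
wrist_force: [-3.6, -0.5, 8.5]
```

```bash
python3 -m handwheel '[{"offset":[0.001,0,0.0001],"spin":0,"grip":0},{"offset":[0.001,0,0.0001],"spin":0,"grip":0}]' | sed -n '2p;4p'
```

```text
eef_pos: [0.5956, -0.0822, 0.3989]
wrist_force: [-2.7, -0.4, 8.2]
```

```bash
python3 -m handwheel '[{"offset":[0.001,0,0.0001],"spin":0,"grip":0},{"offset":[0.001,0,0.0001],"spin":0,"grip":0}]' | sed -n '1p;2p;4p'
```

```text
time_s: 40.25
eef_pos: [0.5966, -0.0821, 0.3987]
wrist_force: [-3.0, -0.9, 8.2]
```

```bash
python3 -m handwheel '[{"offset":[0.001,0,-0.0003],"spin":0,"grip":0},{"offset":[0.001,0,-0.0003],"spin":0,"grip":0}]' | sed -n '2p;4p'
```

```text
eef_pos: [0.5974, -0.082, 0.3987]
wrist_force: [-4.1, -1.4, 7.5]
```

```bash
python3 -m handwheel '[{"offset":[0.001,0,-0.0002],"spin":0,"grip":0},{"offset":[0.001,0,-0.0002],"spin":0,"grip":0}]' | sed -n '2p;4p'
```

```text
eef_pos: [0.5983, -0.0819, 0.3986]
wrist_force: [-4.3, -1.1, 6.9]
```

```bash
python3 -m handwheel '[{"offset":[0.001,0,0],"spin":0,"grip":0},{"offset":[0.001,0,0],"spin":0,"grip":0}]' | sed -n '2p;4p'
```

```text
eef_pos: [0.5993, -0.0818, 0.3985]
wrist_force: [-3.5, 0.1, 5.2]
```

```bash
python3 -m handwheel '[{"offset":[0.0008,0,0.0001],"spin":0,"grip":0},{"offset":[0.0008,0,0.0001],"spin":0,"grip":0}]' | sed -n '2p;4p'
```

```text
eef_pos: [0.6001, -0.0817, 0.3984]
wrist_force: [-4.0, -1.0, 6.0]
```

```bash
python3 -m handwheel '[{"offset":[0.0008,0,0.0001],"spin":0,"grip":0},{"offset":[0.0008,0,0.0001],"spin":0,"grip":0}]' | sed -n '1p;2p;4p'
```

```text
time_s: 41.5
eef_pos: [0.6008, -0.0816, 0.3983]
wrist_force: [-4.2, -1.2, 6.1]
```

```bash
python3 -m handwheel '[{"offset":[0.0007,0,0.0001],"spin":0,"grip":0},{"offset":[0.0007,0,0.0001],"spin":0,"grip":0}]' | sed -n '1p;2p;4p'
```

```text
time_s: 41.75
eef_pos: [0.6015, -0.0816, 0.3982]
wrist_force: [-4.1, -1.4, 5.4]
```

```bash
python3 -m handwheel '[{"offset":[0.0007,0,0.0001],"spin":0,"grip":0},{"offset":[0.0007,0,0.0001],"spin":0,"grip":0}]' | sed -n '2p;4p'
```

```text
eef_pos: [0.6022, -0.0815, 0.3981]
wrist_force: [-4.7, -1.7, 5.9]
```

```bash
python3 -m handwheel '[{"offset":[0.0006,0,0.0001],"spin":0,"grip":0},{"offset":[0.0006,0,0.0001],"spin":0,"grip":0}]' | sed -n '1p;2p;4p'
```

```text
time_s: 42.25
eef_pos: [0.6026, -0.0814, 0.398]
wrist_force: [-6.3, -1.2, 7.1]
```

```bash
python3 -m handwheel '[{"offset":[0.0005,0,0.0001],"spin":0,"grip":0},{"offset":[0.0005,0,0.0001],"spin":0,"grip":0}]' | sed -n '1p;2p;4p'
```

```text
time_s: 42.5
eef_pos: [0.603, -0.0814, 0.398]
wrist_force: [-7.5, -2.0, 7.8]
```

```bash
python3 tilt.py 4
```

```text
W few 0
D 15 y 0.066 linedir 61.6 meanang 75.0 r [0.03  0.092]
D 15 y 0.07 linedir 61.6 meanang 70.8 r [0.025 0.089]
S few 0
```

View pics/t4.png

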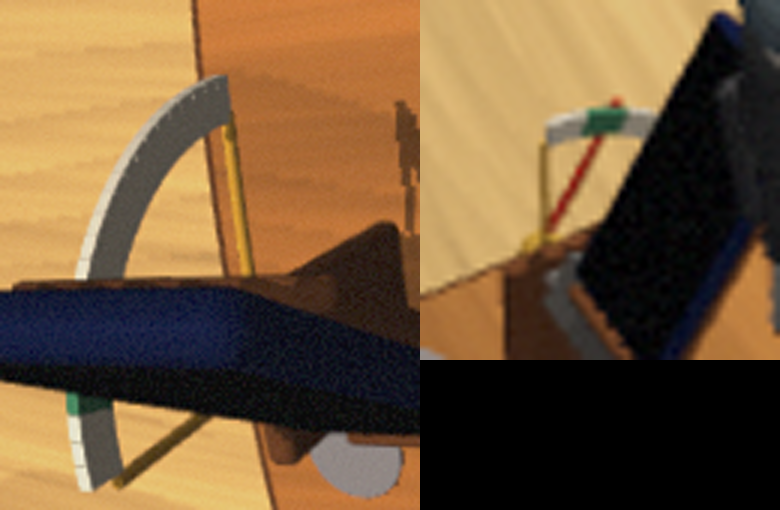

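View pics/ts4.png

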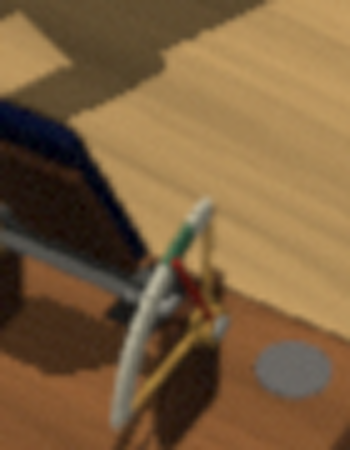

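Run:
```python
from h import *
D=cams.camera("side")
f=lambda x,y:ray(D,(300+(x-420)/6,195+y/6))
for y in (0.066,.07,.074):
  for n,u in (("gL",(585,122)),("gR",(625,122)),("vertical arm base",(544,235)),("arm top",(544,145))):
    P=inplane(f(*u),y);print(y,n,np.round(P[[0,2]],4),round(np.degrees(np.arctan2(P[2]-.105,P[0])),1),round(np.hypot(P[0],P[2]-.105),4))
for y in (.07,.076,.08):
  a=inplane(f(547,230),y);b=inplane(f(617,103),y)
  d=b-a;print(y,"pointer",np.round(a[[0,2]],4),np.round(b[[0,2]],4),np.degrees(np.arctan2(d[2],d[0])),np.degrees(np.arctan2(b[2]-.105,b[0])),np.hypot(b[2]-.105,b[0]))
save(D,"d8",(260,140,420,345),2.9)
```

```text
0.066 gL [0.0196 0.1857] 76.3 0.0831
0.066 gR [0.0395 0.1756] 60.8 0.0808
0.066 vertical arm base [-0.0013  0.1244] 93.8 0.0194
0.066 arm top [-0.0005  0.1818] 90.4 0.0768
0.07 gL [0.0219 0.1809] 73.9 0.079
0.07 gR [0.0418 0.1707] 57.6 0.0779
0.07 vertical arm base [0.0008 0.1193] 86.6 0.0143
0.07 arm top [0.0016 0.177 ] 88.7 0.0721
0.074 gL [0.0241 0.1762] 71.3 0.0751
0.074 gR [0.0441 0.1659] 54.1 0.0752
0.074 vertical arm base [0.003  0.1142] 72.2 0.0097
0.074 arm top [0.0038 0.1722] 86.8 0.0673
0.07 pointer [0.0024 0.1218] [0.0377 0.1847] 60.69647719400262 64.68185457889057 0.08813096761298866
0.076 pointer [0.0056 0.1142] [0.0411 0.1775] 60.69647719400262 60.432114990355196 0.08337678187386378
0.08 pointer [0.0077 0.1091] [0.0434 0.1728] 60.69647719400257 57.331205097967384 0.08048671522174046
```

View pics/d8.png

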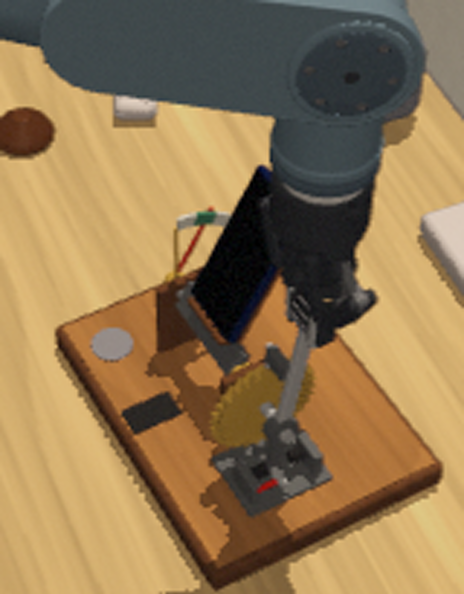

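The pointer direction measures 60.7–61.6°, and the notch sequence 37, 49, 61 agrees. That puts it inside the green band, with the lever at the rear stop. Releasing.

```bash
python3 -m handwheel '[{"offset":[0,0,-0.001],"spin":0,"grip":0.3},{"offset":[0,0,-0.001],"spin":0,"grip":0.45},{"offset":[0,0,-0.001],"spin":0,"grip":0.7},{"offset":[0,0,-0.001],"spin":0,"grip":0.7},{"offset":[0,0,-0.001],"spin":0,"grip":0.7},{"offset":[0,0,-0.001],"spin":0,"grip":0.7}]'
python3 - <<'E'
from h import *
w=cams.camera("wrist");save(w,"w9")
E
```

```text
time_s: 43.45
eef_pos: [0.6046, -0.0806, 0.3993]
eef_rot: [0.0, 0.998, 0.061, -0.0]
wrist_force: [-0.3, -0.5, 0.2]
opening: 0.707
```

View pics/w9.png

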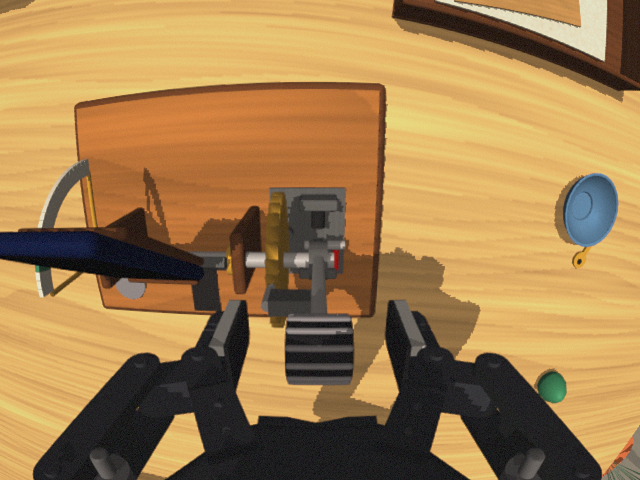

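The fingers are clear on both sides, so I'll lift straight up and check how far the lever relaxed.

```bash
python3 -m handwheel '[{"offset":[0,0,-0.02],"spin":0,"grip":0.7},{"offset":[0,0,-0.05],"spin":0,"grip":0.7},{"offset":[0,0,-0.08],"spin":0,"grip":0.7},{"offset":[0,0,-0.08],"spin":0,"grip":0.7}]'
python3 tilt.py 5
python3 - <<'E'
from h import *
o=ctrl.get_obs();w=cams.camera("wrist");S=cams.camera("scene");D=cams.camera("side")
save(w,"w10");save(D,"d10",(260,140,420,345),2.9)
print(o["time_s"])
f=wrayf(w,o);rs=[]
for n,p,r in (("S",S,lambda u:ray(S,u)),("D",D,lambda u:ray(D,u)),("W",w,f)):
    L=landmark_of(p,"knob");print(n,L[:1],boxes_of(p,"knob")[:1])
    if L and L[0]["confidence"]>.4:
        a,d=r(L[0]["uv"]);rs.append((a,d));print(np.round(st(a+(0.2435-a[2])/d[2]*d),4))
if len(rs)>1:X,e=tri(rs);print(st(X),e)
E
```

```text
time_s: 44.0
eef_pos: [0.6051, -0.0808, 0.4842]
eef_rot: [0.001, 0.998, 0.061, 0.004]
wrist_force: [0.6, -0.1, -0.3]
opening: 0.701
W few 0
D 15 y 0.066 linedir 61.9 meanang 74.8 r [0.03  0.092]
D 15 y 0.07 linedir 61.9 meanang 70.8 r [0.025 0.089]
S few 0
44.15
S [{'uv': [258.3, 216.9], 'confidence': 0.58}] [{'uv': [263.6, 237.1], 'confidence': 0.97}]
[ 0.0158 -0.1274  0.2435]
D [{'uv': [365.3, 247.5], 'confidence': 0.65}] [{'uv': [360.0, 265.6], 'confidence': 0.72}]
[ 0.0185 -0.1139  0.2435]
W [{'uv': [320.0, 273.8], 'confidence': 0.61}] [{'uv': [316.4, 259.3], 'confidence': 0.98}]
[ 0.0125 -0.1179  0.2435]
[ 0.01733875 -0.1197893   0.24958136] [np.float64(0.00517561218956242), np.float64(0.002483071479131644), np.float64(0.0027391615474318654)]
```

View pics/d10.png

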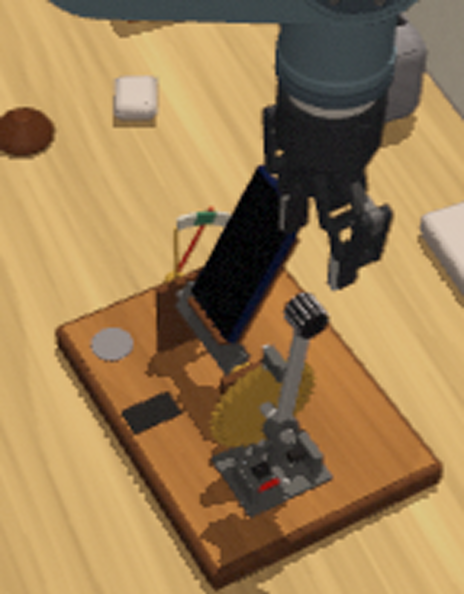

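View pics/w10.png

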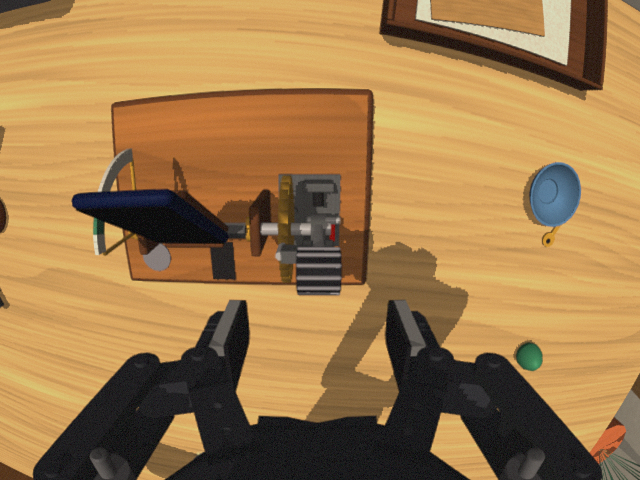

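Run:
```python
import cv2,numpy as np
I={n:cv2.imread(f"pics/d{n}.png") for n in (1,4,6,8,10)}
# bar patch from d10 between knob and pivot
g={k:cv2.cvtColor(v,cv2.COLOR_BGR2GRAY) for k,v in I.items()}
t=g[10][345:415,275:315]
for k in (1,6,8,10):
    r=cv2.matchTemplate(g[k][325:435,245:345],t,cv2.TM_CCOEFF_NORMED);_,m,_,l=cv2.minMaxLoc(r);print(k,m,l)
t=g[10][290:340,282:332]
r=cv2.matchTemplate(g[1][260:370,250:360],t,cv2.TM_CCOEFF_NORMED);_,m,_,l=cv2.minMaxLoc(r);print("knob d1",m,np.array(l)-[32,30])
out=np.hstack([cv2.resize(I[k][300:530,200:350],None,fx=1.3,fy=1.3) for k in (1,4,8,10)])
cv2.imwrite("pics/cmp.png",out)
```

```text
1 0.5467618703842163 (29, 21)
6 0.6252354383468628 (32, 17)
8 0.8029419779777527 (32, 19)
10 1.0 (30, 20)
knob d1 0.6419487595558167 [0 2]
```

View pics/cmp.png

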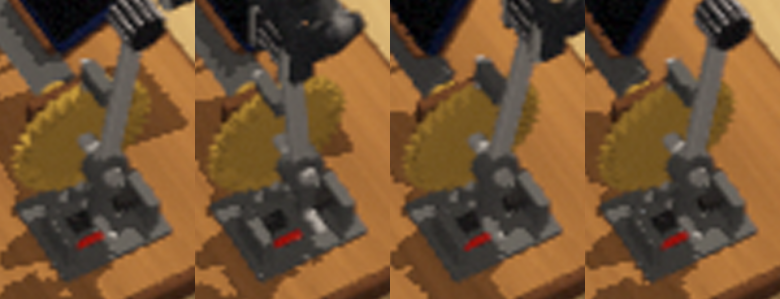

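Pointer still at 61–62°. The lever relaxed only about 2 mm from the rear stop, while the button needs the knob within 6 mm. The gripper is clear, so I'm handing in.

```bash
python3 -m handwheel '[{"offset":[0,0,0],"spin":0,"grip":0.7},{"offset":[0,0,0],"spin":0,"grip":0.7}]'; python3 -c "
from bench import ctrl
print(ctrl.hand_in())"
```

```text
time_s: 44.85
eef_pos: [0.6046, -0.0807, 0.4793]
eef_rot: [-0.0, 0.998, 0.061, 0.0]
wrist_force: [0.0, -1.2, 0.2]
opening: 0.703
the job is handed in; nothing more can be done
None
```

I pumped the lever through three full strokes, left it at the rear stop, let go, lifted clear and handed the job in at about 45 s. No verdict was reported.

- **Strokes:** I felt both stops on every cycle, at about 4–5 N above the force of free movement, well under the 10 N limit.
- **Phone angle:** the pointer rested at about 37°, then 49°, then 61° after the three strokes. After release it read about 61–62°, inside the green band. The margin is only about 2° above the painted lower edge at 59° (4° above the counted limit of 57°), and my reading is good to about 2°.
- **Lever and button:** after release the knob relaxed to roughly 2 mm short of the rear stop. That should press the button about 3 mm, against the 1.5 mm needed. I worked this out from the lever's position, because the pictures don't show the button's travel directly.
- **Release:** the wrist force was near zero and the gripper was well above the knob.
- **Checks that disagreed:**
  - The networks' knob position differed by up to about 6 mm between cameras (12.5 to 18.5 mm forward of the shaft), so I judged the lever by comparing pictures.
  - The knob also slipped a few millimetres in the fingers, so I found the stops by force rather than by arm position.
- **Other things:** I never went near the loose things or the phone. I did not re-measure their positions.

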